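Fit the filter and close the hook-in cover of a bench dust extractor

ROBOT

A 7-joint arm with a two-finger parallel gripper is mounted at the origin on a cart in front of the work surface, level with it; the furniture and walls round the work are solid. World frame = base frame: x ahead of the robot, y to its left, z up, the work surface at z = 0. Lengths are in m, angles in rad, forces in N, time in s.
With the tool pointing down it reaches from about 0.4 to 0.875 m from the base axis. Payload 19.3 kg.
Tool frame: the origin (TCP) lies at the very end of the fingers, on their centre line; the grasp point (between the pads) lies 19 mm behind it; z points along the fingers, y is the direction in which the jaws open and shut (so a half turn about z gives the same grasp; the last joint's range is limited). The gripper opens to 85 mm and grips with 20 to 120 N. Pads are 22 mm wide; open, the fingers measure 114 mm over their backs; the gripper's body (76 mm by 85 mm) begins 54 mm behind the grasp point. The pads swing forward as they close: fully open they stand 13 mm farther back than shut.
Start: joints at [1.228, 0.521, -0.036, 1.599, 0.021, 1.021, -0.113], TCP at [0.168, -0.602, 0.231] pointing down, gripper open.
Joint ranges: [-2.91, 2.91], [-0.3, 2.13], [-1.5, 1.42], [0.17, 2.43], [-1.26, 4.41], [0.16, 1.93], [-2.52, 2.52]. Speed limits (rad/s): [1.89, 1.89, 2.39, 2.39, 3.01, 3.01, 3.01].

INTERFACE

Orientations are given as [roll, pitch, yaw] about the fixed x, y, z axes, in that order (R = Rz(yaw) Ry(pitch) Rx(roll)).
In Python, from workcell import bot gives the robot as it stands.
- The arm moves only by the tool apply_moves, never from a script. Its argument "commands" is a list of rows, each an object with "travel": the shift along the tool's x, y, z in m, a list of three; "twist": the turn, a rotation vector about the tool's x, y, z in degrees, a list of three; "claw": the finger opening in m, from 0 to 0.0854. A call has 1 to 10 rows; each row is the pose to reach, as a shift and turn from the pose commanded when the call began, along the tool's axes at that moment; what a row does not reach only later rows make up. A row lasts 1/10 s, in which the tool goes at most 50 mm and 8.59 degrees, less where a joint would pass 70% of its speed; a pose out of reach is approached as far as the arm can. A call with a gripper value outside its range is refused whole. The fingers move at their own pace and stop on an object; "force" is the grip in N (left out, the last holds). Time passes only in rows, so rows that repeat a pose let the fingers close. It gives the time, the measured TCP pose, the force and the opening at its end, in the units of the state.
- bot.observe(): the state, without advancing time (a new reading comes with each control period).
- bot.grab_frame(name): name is "scene" or "top"; returns a dict with "frame" (384x512x3 uint8, blue, green, red), "fx", "fy", "cx", "cy" (pixels), "dist" ([k1, k2, p1, p2, k3] as OpenCV has them; the pictures are not rectified), "pose" (4x4, takes a point from camera to world coordinates). Camera axes: x right, y up, looking along -z (the intrinsics and any distortion apply to the point x, -y, -z); pixel columns grow to the right and rows downward; lengths in m; the calibration is good to about 2 mm. A picture is of the moment at which its call begins. There is no depth.
- bot.job_done(): hands the job in, once; it reports no verdict.
The state is a dict: "clock": time; "qpos": joint angles; "qd": joint speeds; "joint_efforts": joint torques, N m; "position": TCP position; "tool_rot": TCP orientation; "force": force on the tool from outside, world axes, zero at the start; "moment": the same for the moment, N m; "grip_width": finger opening in m.
Only numpy, scipy, OpenCV 4.12 (cv2) and the standard library are available. Lean on these libraries where they do the work, as an engineer would, in place of code of your own. Each camera call takes 0.05 s, during which the arm holds its last target.

TASK

Set the filter cassette down into the open bay of the dust extractor, then put its louvred cover back: hook the two tongues under the front deck with the cover tilted, and pivot it down until its rear edge clicks under the spring catch and it lies flat. Feel your way and never force the cover, as its tongues are thin; leave the screw box, the tape dispenser and the pen where they are.

Things in the scene. Friction and masses are not known exactly. Their poses are not given: they have to be found in the camera images.
- extractor: white and grey bench dust extractor, fixed, 172 (x) x 124 (y) x 62 mm high plus a suction stub on its front. Origin: centre of its underside; x to its rear (spring catch), z up; its front (slots, stub) faces roughly the robot. In its frame, mm: top deck z 62; recess for the cover x -49 to 51.5, y -42 to 42, with two side ledges at z 52 (y 36 to 42 on either side) that carry the cover
- bay (a point): middle of the filter bay's floor: extractor frame (0, 0, 12) mm. The bay below the recess is open upward, 100 (x) x 72 (y) mm; axes as the extractor's
- slot (a point): middle of the rear edge of the overhanging front deck, on its underside: extractor frame (-49, 0, 57.5) mm, axes as the extractor's. Below the deck lie two slots for the tongues, each 16 mm wide, centred 24 mm to either side, reaching 13 mm forward of this edge and 9.5 mm down, open to the bay. The first 4 mm of the deck hang down as a rib (4.5 mm thick); behind it the roof is 2.5 mm higher
- catch (a joint): spring catch, ridged black slide 22 mm wide behind the recess: 0 = shut, up to 0.0065 m as it is pushed to the rear; spring 1.4 N at 0, 2.8 N at 4 mm. Extractor frame, mm: shut, its nose tip is at x 50.5, flat underside at z 57.5, slope facing up and front to z 66. The cover's rear edge, pressed down with about 4 N there, pushes the nose back, passes, and the nose springs over it
- cover: louvred grey cover, 0.13 kg, lying flat, tongues to the robot. Origin: centre of underside; x to its catch edge, -x to its tongues. In its frame, mm: flange x -50.5 to 50.5, y -40 to 40, z 0 to 4; panel x -48 to 48, y -38 to 38, up to z 10; grip rib on top x 6 to 18, y -22 to 22, z 10 to 26. Closed, its origin is at (0, 0, 52) in the extractor frame, axes parallel, 1 mm of play each way
- cover_lip (a point): point midway between the tips of the cover's two tongues: cover frame (-59.5, 0, 2) mm, axes as the cover's. Each tongue is 14 mm wide, 4 mm thick (cover z 0 to 4), reaches 9 mm forward of the flange, is centred 24 mm to either side and ends in an upturned hook 3 mm long, up to z 6.5, that goes under and past the rib. Over 20 N between cover and extractor breaks them
- cover_rear (a point): middle of the tip of the cover's catch edge, a rounded tab 18 mm wide, 4 mm thick: cover frame (53.5, 0, 2) mm; axes as the cover's
- cassette: filter cassette, white plastic frame with paper pleats, 0.11 kg, 94 (x) x 66 (y) x 26 mm, with a grip bar across the top x -6 to 6, y -22 to 22, up to z 38 mm. Origin: centre of the underside, z up; either way round fits. Seated, it stands on the bay floor with 3 mm of play all round, the bar's top 2 mm below the cover
- screw_box: lidded box of screws, 65 x 98 x 23 mm, a bystander; origin centre of its underside
- tape_dispenser: white tape dispenser, 52 x 118 x 65 mm, a bystander; origin centre of its underside
- pen_a: black pen, 145 mm long, lying at the front edge, a bystander; origin centre of its underside

How it is judged:
On the way, in this order (a step that is already met when the one before it is completed fails the run):
1. the filter cassette is home on the floor of the bay (z of cassette in the frame of extractor below 0.0145 m and horizontal distance between cassette and extractor below 0.008 m and angle between the z axis of cassette and the z axis of extractor, either way round below 0.05 rad), for 0.2 s.
2. the cover, still tilted up at the rear, has its tongues hooked under the front deck (x of cover_lip in the frame of slot below -0.006 m and z of cover_lip in the frame of slot between -0.012 and -0.001 m and z of cover_rear in the frame of slot above 0.008 m and angle between the x axis of cover and the x axis of extractor, either way round above 0.12 rad), for 0.15 s.
At the end, for the whole second after the job is handed in: the cassette is on the bay floor (within 2.5 mm, 8 mm of the middle); the cover lies flat (within 0.03 rad), its tongues 7 mm or more under the front deck, its rear edge below the nose of the catch, the catch shut (within 1.5 mm), all at rest (x of cover_lip in the frame of slot below -0.007 m and z of cover_lip in the frame of slot below -0.001 m and z of cover_rear in the frame of slot below -0.0015 m and angle between the z axis of cover and the z axis of extractor, either way round below 0.03 rad and angle between the x axis of cover and the x axis of extractor, either way round below 0.06 rad and value of joint catch below 0.0015 m and z of cassette in the frame of extractor below 0.0145 m and horizontal distance between cassette and extractor below 0.008 m and linear speed of cover below 0.01 m/s); the robot touches nothing.
It fails at once if the cover is forced: more than 20 N between the cover and the extractor (contact force between cover and extractor above 20 N).
It fails at once if the screw box is pushed away by more than 20 mm (distance of screw_box from where it was at the start of the episode above 0.02 m).
It fails at once if the tape dispenser is pushed away by more than 20 mm (distance of tape_dispenser from where it was at the start of the episode above 0.02 m).
It fails at once if the pen is pushed away by more than 20 mm (distance of pen_a from where it was at the start of the episode above 0.02 m).
It also fails if it takes over 58 s, if anything falls off the work surface, if the arm or the gripper's body presses on something with over 40 N, if the wrist force passes 120 N, or if a joint passes its speed limit or range.

## Working session

There is one attempt and no reset: what is moved stays moved. The work goes in short steps, Python scripts to look and compute and a tool call to move; the robot and the scene stay as the last step left them, time stands still between calls to the robot, and variables do not carry over. Pictures are saved under pics/ and viewed, and the job is handed in when it is done.

Besides the shell and the picture viewer there is one more tool, called after "Emit:" as name([rows], argument=value, ...), one row to a line, values as JSON. apply_moves: Moves the arm, as the interface text tells. Its arguments: {"type":"object","properties":{"commands":{"type":"array"},"force":{"type":"number"}},"required":["commands"]}

```bash
mkdir -p pics; ls; python3 - <<'E'
from workcell import bot
import cv2,pickle
print(bot.observe())
d={}
for n in("scene","top"):
    f=bot.grab_frame(n); d[n]=f
    cv2.imwrite(f"pics/{n}0.png",f["frame"])
    print(n,f["fx"],f["fy"],f["cx"],f["cy"],f["dist"],f["pose"])
pickle.dump(d,open("f0.pkl","wb"))
E
```

```text
pics
{'clock': 0.0, 'qpos': array([ 1.22781135,  0.52202248, -0.03632874,  1.59997727,  0.02118628,
        1.02113679, -0.1128106 ]), 'qd': array([ 0.00138516, -0.00112745, -0.00064806, -0.00079296,  0.00017456,
       -0.00059712,  0.00082641]), 'joint_efforts': array([-1.39003250e-04, -9.27114558e+01,  1.98005028e+00, -3.69941819e+01,
        1.77337392e-02,  8.00992217e-03,  3.54656856e-05]), 'position': array([ 0.16826174, -0.60157426,  0.23073146]), 'tool_rot': array([-3.14043545e+00,  7.13508426e-05,  2.72757878e-01]), 'force': array([ 0.1175154 , -0.25924317, -0.64818442]), 'moment': array([-0.01671044, -0.0224646 , -0.00015027]), 'grip_width': 0.0851666803349288}
scene 401.74603626777457 401.74603626777457 255.37439808394842 194.53479948676429 [-0.12929373  0.          0.          0.          0.        ] [[-0.78368114  0.25728008 -0.56537671 -0.26148549]
 [-0.62116023 -0.32172468  0.71460003  1.02240642]
 [ 0.00195671  0.91120809  0.41194172  0.5970416 ]
 [ 0.          0.          0.          1.        ]]
top 368.1746633575463 368.1746633575463 250.52307196681653 194.21382101276697 [-0.07774  0.       0.       0.       0.     ] [[-0.01991565  0.99383868 -0.1090323   0.35970345]
 [-0.99964258 -0.0178484   0.01990324  0.09975887]
 [ 0.01783456  0.10938971  0.99383893  1.12876257]
 [ 0.          0.          0.          1.        ]]
```

View pics/scene0.png

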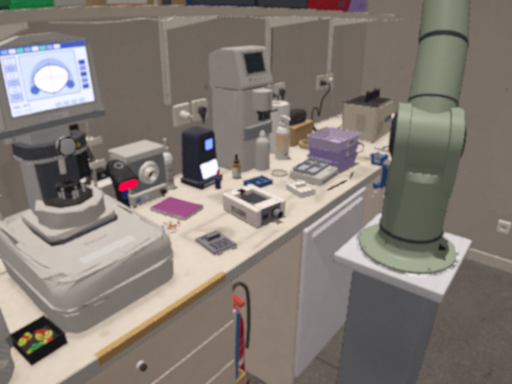

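View pics/top0.png

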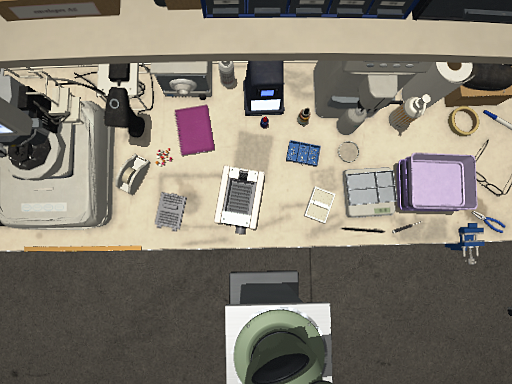

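```bash
python3 - <<'E'
import cv2,pickle
d=pickle.load(open("f0.pkl","rb"))
a=d["top"]["frame"][130:250,100:360]; cv2.imwrite("pics/topz.png",cv2.resize(a,None,fx=3,fy=3,interpolation=cv2.INTER_CUBIC))
a=d["scene"]["frame"][140:270,120:380]; cv2.imwrite("pics/scenez.png",cv2.resize(a,None,fx=3,fy=3,interpolation=cv2.INTER_CUBIC))
E
```

```text
(no output)
```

View pics/topz.png

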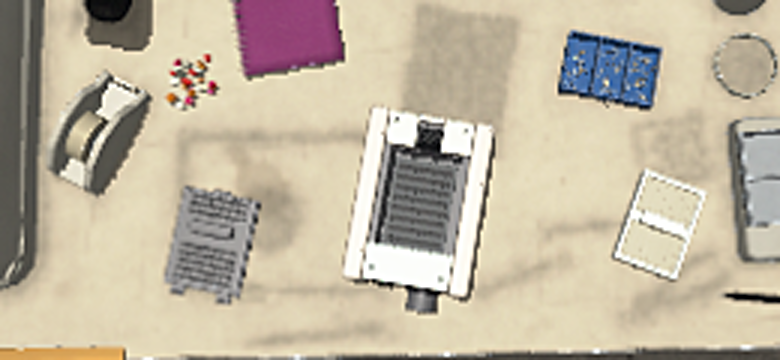

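View pics/scenez.png

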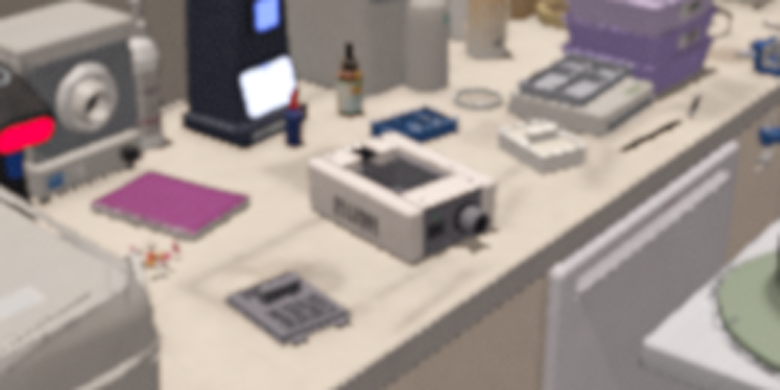

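```bash
cat > h.py <<'E'
import numpy as np,cv2,pickle
def K(f): return np.array([[f["fx"],0,f["cx"]],[0,f["fy"],f["cy"]],[0,0,1.]])
def rays(f,px):
    u=cv2.undistortPoints(np.array(px,float).reshape(-1,1,2),K(f),np.array(f["dist"],float)).reshape(-1,2)
    d=np.c_[u[:,0],-u[:,1],-np.ones(len(u))]@f["pose"][:3,:3].T
    return f["pose"][:3,3],d
def plane(f,px,z):
    o,d=rays(f,px); return o+d*((z-o[2])/d[:,2])[:,None]
def proj(f,P):
    T=f["pose"]; c=(np.array(P,float).reshape(-1,3)-T[:3,3])@T[:3,:3]
    c=c*[1,-1,-1]
    return cv2.projectPoints(c,np.zeros(3),np.zeros(3),K(f),np.array(f["dist"],float))[0].reshape(-1,2)
def shot(n,name=None):
    from workcell import bot
    f=bot.grab_frame(n)
    if name:
        cv2.imwrite(f"pics/{name}.png",f["frame"]); pickle.dump(f,open(f"{name}.pkl","wb"))
    return f
def crop(f,u0,u1,v0,v1,s,name):
    cv2.imwrite(f"pics/{name}.png",cv2.resize(f["frame"][v0:v1,u0:u1],None,fx=s,fy=s,interpolation=cv2.INTER_CUBIC))
E
python3 - <<'E'
from h import *
d=pickle.load(open("f0.pkl","rb"));f=d["top"];I=f["frame"]
for p in [(231,180),(246,215),(236,200),(170,215),(320,195),(327,206),(200,215),(280,180)]: print(p,I[p[1],p[0]])
hsv=cv2.cvtColor(I,cv2.COLOR_BGR2HSV)
# white
m=((I.min(2)>225)).astype(np.uint8)*255
n,l,st,c=cv2.connectedComponentsWithStats(m)
for i in range(1,n):
    if st[i,4]>40: print("white",st[i],c[i])
m=((hsv[...,1]<40)&(hsv[...,2]<175)&(hsv[...,2]>50)).astype(np.uint8)*255
n,l,st,c=cv2.connectedComponentsWithStats(m)
for i in range(1,n):
    if st[i,4]>200: print("grey",st[i],c[i])
crop(f,208,272,155,245,8,"ext8");crop(f,150,195,185,240,10,"cov8");crop(f,295,345,180,230,10,"cas8")
E
```

```text
(231, 180) [36 35 36]
(246, 215) [255 255 255]
(236, 200) [100 102 102]
(170, 215) [70 71 71]
(320, 195) [192 221 228]
(327, 206) [254 255 255]
(200, 215) [180 211 224]
(280, 180) [185 215 227]
white [251 100  29  10 264] [264.91666667 104.51515152]
white [215 166  14  56 275] [221.42181818 193.49818182]
white [229 167  10  12  89] [233.75280899 172.57303371]
white [247 170  11  12  91] [251.93406593 175.67032967]
white [250 172  14  56 281] [256.54448399 199.63701068]
white [308 186  27  33 127] [321.1023622  200.93700787]
white [221 211  30  16 319] [235.29467085 218.42633229]
white [ 225  304  106   80 1714] [267.7042007  321.16336056]
grey [ 10   3  89  15 906] [54.41059603  9.95033113]
grey [464   9  48   7 223] [487.97309417  11.9103139 ]
grey [ 142   61   71   36 1073] [186.79776328  82.00186393]
grey [218  61  17  27 298] [226.75838926  73.17785235]
grey [248  60  35  24 586] [267.31569966  70.10068259]
grey [ 313   60  162   75 6268] [374.03653478  88.87539885]
grey [   0   68   87  113 2724] [ 32.26651982 126.08296623]
grey [   0   97  115  133 3017] [ 92.77659927 174.69141531]
grey [428 155  48  53 503] [462.37972167 174.58449304]
grey [128 161  22  34 226] [137.7920354  178.09734513]
grey [225 170  32  45 877] [240.69555302 195.17901938]
grey [342 170  56  48 684] [368.58187135 193.33040936]
grey [155 192  32  39 856] [169.70327103 210.66939252]
grey [    0   241   512   143 45493] [254.55960258 310.27641615]
```

View pics/ext8.png

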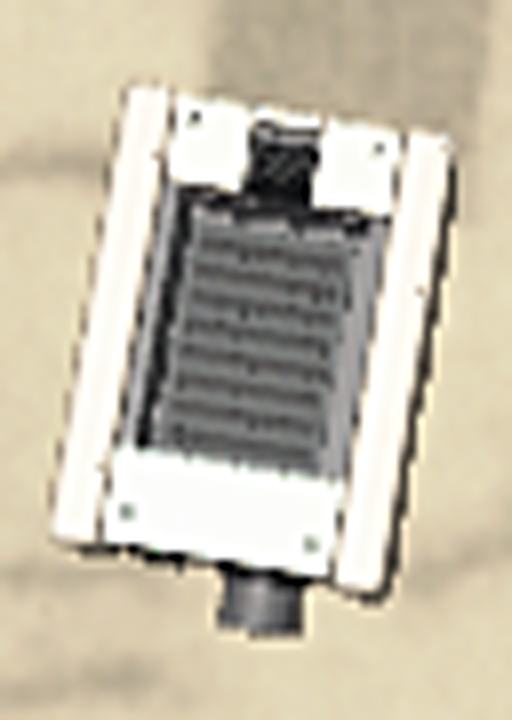

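View pics/cov8.png

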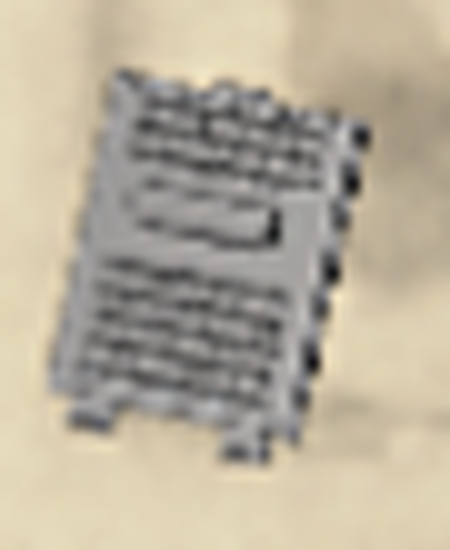

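View pics/cas8.png

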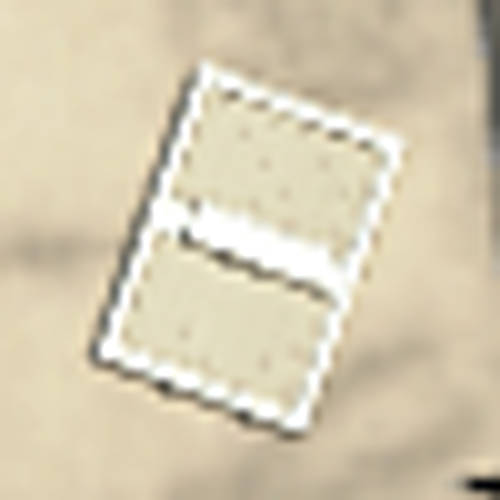

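```bash
cat > rect.py <<'E'
from h import *
def rectfit(f,box,chan_fn,thr,above,z,s=8,show=None):
    u0,u1,v0,v1=box
    im=cv2.resize(chan_fn(f["frame"][v0:v1,u0:u1].astype(np.float32)),None,fx=s,fy=s,interpolation=cv2.INTER_LINEAR)
    m=((im>thr) if above else (im<thr)).astype(np.uint8)
    n,l,st,c=cv2.connectedComponentsWithStats(m)
    return m,l,st,c
def topts(P,f,box,s,z):
    P=np.array(P,float).reshape(-1,2); px=np.c_[(P[:,0]+.5)/s-.5+box[0],(P[:,1]+.5)/s-.5+box[2]]
    return plane(f,px,z)
def linefit(pts,name=""):
    """pts in world xy: robust 4-side fit from minAreaRect start"""
    r=cv2.minAreaRect((pts[:,:2]*1000).astype(np.float32))
    c=np.array(r[0])/1000; w,h=np.array(r[1])/1000; a=np.deg2rad(r[2])
    for it in range(5):
        R=np.array([[np.cos(a),-np.sin(a)],[np.sin(a),np.cos(a)]])
        q=(pts[:,:2]-c)@R
        sides=[];angs=[];wts=[]
        for ax,half,sg in((0,w/2,1),(0,w/2,-1),(1,h/2,1),(1,h/2,-1)):
            oh=(h if ax==0 else w)/2
            k=(abs(q[:,ax]-sg*half)<.005)&(abs(q[:,1-ax])<oh*.85)
            for _ in range(3):
                p=np.polyfit(q[k,1-ax],q[k,ax],1)
                res=q[:,ax]-np.polyval(p,q[:,1-ax])
                k=(abs(res)<.0015)&(abs(q[:,1-ax])<oh*.85)
            sides.append(p[1]); angs.append(np.arctan(p[0])*(-1 if ax==0 else 1)); wts.append(k.sum())
        dc=np.array([(sides[0]+sides[1])/2,(sides[2]+sides[3])/2])
        c=c+R@dc; w=sides[0]-sides[1];h=sides[2]-sides[3]; last=np.rad2deg(angs)
        a+=np.average(angs,weights=wts)
    print(name,"c",c.round(4),"wh",round(w,4),round(h,4),"ang",np.rad2deg(a).round(2),"side angs",last.round(2),wts)
    return c,w,h,a
E
python3 - <<'E'
from rect import *
d=pickle.load(open("f0.pkl","rb"));f=d["top"]
blue=lambda x:x[...,0]
box=(206,274,152,246);s=8
m,l,st,c=rectfit(f,box,blue,218,True,.062)
big=(np.isin(l,[i for i in range(1,len(st)) if st[i,4]>40*64])).astype(np.uint8)
cs,_=cv2.findContours(big,cv2.RETR_EXTERNAL,cv2.CHAIN_APPROX_NONE)
P=np.concatenate(cs); W=topts(P,f,box,s,.062); 
linefit(W,"extractor")
box=(297,343,182,228)
m,l,st,c=rectfit(f,box,blue,218,True,.026)
big=(np.isin(l,[i for i in range(1,len(st)) if st[i,4]>15*64])).astype(np.uint8)
cs,_=cv2.findContours(big,cv2.RETR_EXTERNAL,cv2.CHAIN_APPROX_NONE)
linefit(topts(np.concatenate(cs),f,box,s,.026),"cassette")
# cover: dark/gray vs beige
red=lambda x:x[...,2]
box=(150,195,185,240)
m,l,st,c=rectfit(f,box,red,185,False,.004)
i=1+np.argmax(st[1:,4]);cs,_=cv2.findContours((l==i).astype(np.uint8),cv2.RETR_EXTERNAL,cv2.CHAIN_APPROX_NONE)
linefit(topts(np.concatenate(cs),f,box,s,.004),"cover flange")
E
```

```text
extractor c [0.4713 0.1119] wh 0.1177 0.1628 ang 79.41 side angs [-0.06 -0.09  0.14  0.08] [np.int64(372), np.int64(364), np.int64(251), np.int64(258)]
cassette c [ 0.446  -0.1312] wh 0.0625 0.0899 ang 68.63 side angs [ 0.14 -0.44 -1.9   2.2 ] [np.int64(279), np.int64(234), np.int64(63), np.int64(115)]
cover flange c [0.4353 0.3078] wh 0.1152 0.1203 ang 82.93 side angs [-3.17  5.48 -4.98  5.08] [np.int64(244), np.int64(124), np.int64(76), np.int64(92)]
```

```bash
python3 - <<'E'
from h import *
d=pickle.load(open("f0.pkl","rb"))
for n in d: print(n,proj(d[n],[[.168,-.602,.231],[0,0,0],[.4713,.1119,.062]]))
f=d["scene"]
crop(f,215,295,180,232,10,"sext");crop(f,190,245,225,260,14,"scov")
E
```

```text
scene [[423.95894522 119.35056575]
 [405.42456727 246.23902445]
 [252.32802628 196.43223172]]
top [[521.51314929 302.79742014]
 [279.51209236 354.32971108]
 [239.05939926 196.27431474]]
```

View pics/sext.png

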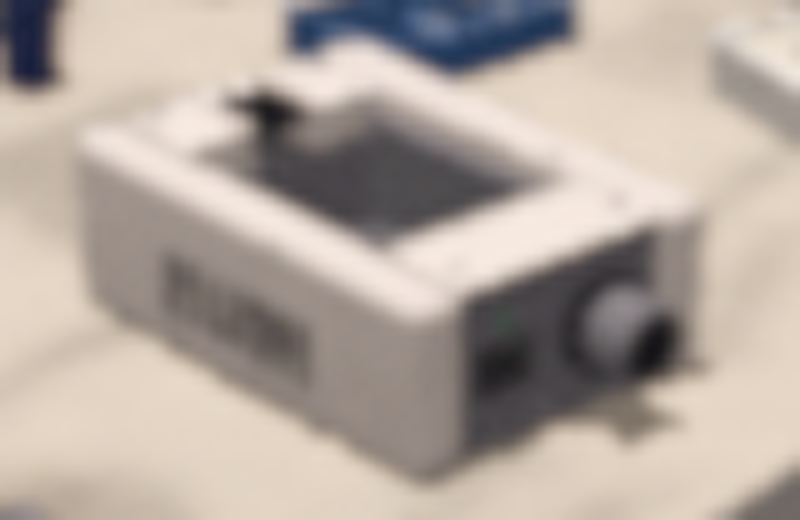

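View pics/scov.png

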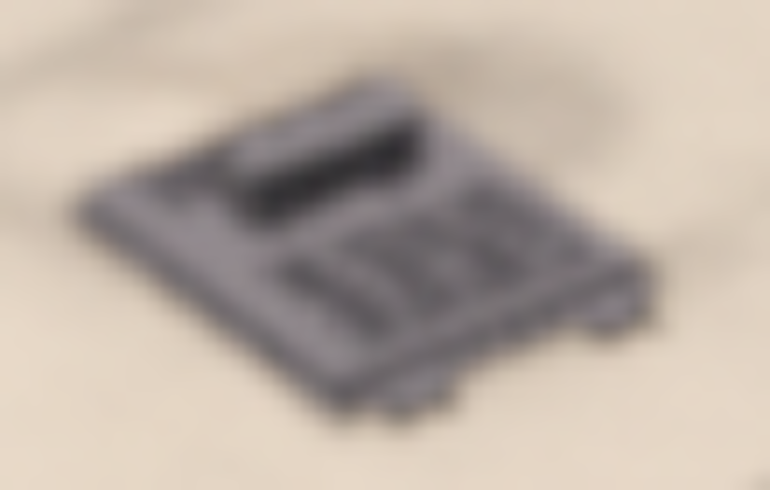

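```bash
cat > edge.py <<'E'
from h import *
from scipy.ndimage import map_coordinates
def edge(f,img,A,B,z,half=3,n=25,sub=10,win=None):
    """A,B world xy approx endpoints on plane z. returns world pts of strongest gradient crossing along normal"""
    pa,pb=proj(f,[[*A,z],[*B,z]]); t=(pb-pa)/np.linalg.norm(pb-pa); nn=np.array([-t[1],t[0]])
    out=[]
    ss=np.linspace(-half,half,2*half*sub+1)
    for k in np.linspace(.08,.92,n):
        p=pa+(pb-pa)*k; q=p+ss[:,None]*nn
        v=map_coordinates(img,[q[:,1],q[:,0]],order=1)
        lo,hi=v.min(),v.max()
        if hi-lo<25: continue
        mid=(lo+hi)/2; c=np.where((v[:-1]-mid)*(v[1:]-mid)<=0)[0]
        if len(c)==0: continue
        i=c[np.argmin(abs(ss[c]))]
        out.append(p+ss[i]*nn)
    if len(out)<5: return None
    return plane(f,out,z)
def frame(c,yaw):
    x=np.array([np.cos(yaw),np.sin(yaw)]);return x,np.array([-x[1],x[0]])
def edges(f,img,c,yaw,z,segs,iters=1,**k):
    """segs: list (axis, value, lo, hi): line axis=value between lo..hi of other axis; prints residual offset,angle"""
    x,y=frame(c,yaw);r=[]
    for ax,val,lo,hi in segs:
        P=[(val,lo),(val,hi)] if ax==0 else [(lo,val),(hi,val)]
        A,B=[c+p[0]*x+p[1]*y for p in P]
        W=edge(f,img,A,B,z,**k)
        if W is None: r.append((ax,val,None));continue
        q=np.c_[(W[:,:2]-c)@x,(W[:,:2]-c)@y]
        o=q[:,1-ax];v=q[:,ax];kk=np.ones(len(o),bool)
        for _ in range(4):
            p=np.polyfit(o[kk],v[kk],1);e=v-np.polyval(p,o);kk=abs(e)<max(.0006,1.5*np.median(abs(e)))
        r.append((ax,val,round(1000*(np.polyval(p,(lo+hi)/2)),2),round(np.degrees(np.arctan(p[0]))*(1 if ax==1 else -1),2),int(kk.sum())))
    return r
E
python3 - <<'E'
from edge import *
d=pickle.load(open("f0.pkl","rb"))
c=np.array([.4713,.1119]);yaw=np.radians(-10.59)
for n in d:
    f=d[n];img=f["frame"][...,0].astype(float)
    print(n)
    for r in edges(f,img,c,yaw,.062,[(0,-.049,-.038,.038),(0,.0515,.014,.038),(0,.0515,-.038,-.014),(1,.042,-.045,.048),(1,-.042,-.045,.048),(0,-.086,-.05,.05),(0,.086,-.05,.05),(1,.062,-.08,.08),(1,-.062,-.08,.08)]): print(r)
E
```

```text
scene
(0, -0.049, np.float64(-45.78), np.float64(-3.23), 16)
(0, 0.0515, np.float64(49.14), np.float64(-15.38), 25)
(0, 0.0515, np.float64(47.59), np.float64(-4.82), 20)
(1, 0.042, np.float64(39.08), np.float64(1.72), 22)
(1, -0.042, np.float64(-38.57), np.float64(2.85), 17)
(0, -0.086, np.float64(-86.68), np.float64(0.27), 20)
(0, 0.086, np.float64(78.5), np.float64(-5.23), 14)
(1, 0.062, np.float64(62.94), np.float64(0.08), 23)
(1, -0.062, np.float64(-65.49), np.float64(0.12), 9)
top
(0, -0.049, np.float64(-47.65), np.float64(-0.14), 21)
(0, 0.0515, np.float64(50.54), np.float64(-0.74), 17)
(0, 0.0515, np.float64(50.98), np.float64(5.52), 19)
(1, 0.042, np.float64(42.96), np.float64(0.44), 17)
(1, -0.042, np.float64(-43.55), np.float64(-0.05), 19)
(0, -0.086, np.float64(-83.18), np.float64(-0.65), 14)
(0, 0.086, np.float64(82.75), np.float64(0.39), 16)
(1, 0.062, np.float64(59.76), np.float64(0.03), 22)
(1, -0.062, np.float64(-60.48), np.float64(-0.23), 22)
```

```bash
python3 - <<'E'
from edge import *
d=pickle.load(open("f0.pkl","rb"));f=d["top"]
b=f["frame"][...,0].astype(float);r=f["frame"][...,2].astype(float)
c=np.array([.446,-.1312]);yaw=np.radians(-21.37)
print("cassette")
for x in edges(f,b,c,yaw,.026,[(0,-.047,-.03,.03),(0,.047,-.03,.03),(1,.033,-.043,.043),(1,-.033,-.043,.043)],half=2): print(x)
print("bar")
for x in edges(f,b,c,yaw,.038,[(0,-.006,-.02,.02),(0,.006,-.02,.02)],half=2): print(x)
c=np.mean([plane(f,[[150+105/10.-.45+0, 185+75/10.-.45],[150+365/10-.45,185+130/10.-.45],[150+50/10-.45,185+385/10-.45],[150+298/10-.45,185+440/10-.45]],.004)],axis=1)[0,:2]
print(c)
for yaw in (-11,-12):
  yaw=np.radians(yaw);print("cover")
  for x in edges(f,r,c,yaw,.004,[(0,-.0505,-.015,.015),(0,.0505,.012,.038),(0,.0505,-.038,-.012),(1,.04,-.045,.048),(1,-.04,-.045,.048)],half=3): print(x)
E
```

```text
cassette
(0, -0.047, np.float64(-47.23), np.float64(-0.26), 21)
(0, 0.047, np.float64(47.92), np.float64(0.4), 21)
(1, 0.033, np.float64(33.46), np.float64(-0.63), 23)
(1, -0.033, np.float64(-32.9), np.float64(0.14), 20)
bar
(0, -0.006, np.float64(-5.34), np.float64(-0.89), 19)
(0, 0.006, np.float64(5.53), np.float64(-0.24), 20)
[0.43822567 0.32462323]
cover
(0, -0.0505, np.float64(-50.47), np.float64(-1.65), 14)
(0, 0.0505, np.float64(51.5), np.float64(-8.05), 17)
(0, 0.0505, np.float64(49.76), np.float64(3.52), 15)
(1, 0.04, np.float64(40.57), np.float64(-0.3), 14)
(1, -0.04, np.float64(-40.99), np.float64(-1.43), 18)
cover
(0, -0.0505, np.float64(-50.54), np.float64(-1.03), 15)
(0, 0.0505, np.float64(50.91), np.float64(-7.12), 17)
(0, 0.0505, np.float64(49.82), np.float64(1.96), 14)
(1, 0.04, np.float64(40.56), np.float64(0.74), 19)
(1, -0.04, np.float64(-41.23), np.float64(-1.22), 17)
```

```bash
cat > go.py <<'E'
import sys,numpy as np
from scipy.spatial.transform import Rotation as R
from workcell import bot
def st():
    s=bot.observe();return s
def rel(pos,rot):
    s=bot.observe();p=np.array(s["position"]);A=R.from_euler("xyz",s["tool_rot"])
    t=A.inv().apply(np.array(pos)-p); w=(A.inv()*rot).as_rotvec(degrees=True)
    print("clock",s["clock"],"pos",p.round(4),"rot",np.degrees(s["tool_rot"]).round(2),"F",np.round(s["force"],2),"M",np.round(s["moment"],2),"grip",round(s["grip_width"],4))
    print("travel",t.round(4).tolist(),"twist",w.round(2).tolist(),"rows",np.linalg.norm(t)/.05,np.linalg.norm(w)/8.59)
def down(psi): return R.from_euler("xyz",[180,0,psi],degrees=True)
E
python3 -c "
from go import *
rel([.4464,-.1310,.10],down(68.6))"
```

```text
clock 0.1 pos [ 0.1683 -0.6016  0.2308] rot [-179.94    0.     15.63] F [-0.27 -0.31  0.01] M [-0.02 -0.05 -0.02] grip 0.0854
travel [0.3946, -0.3782, 0.1312] twist [-0.05, -0.02, -52.97] rows 11.241493942902158 6.166897544153395
```

Emit:
apply_moves([
  {"travel":[0.3946,-0.3782,0.06],"twist":[0,0,-53],"claw":0.04},
  {"travel":[0.3946,-0.3782,0.06],"twist":[0,0,-53],"claw":0.04},
  {"travel":[0.3946,-0.3782,0.06],"twist":[0,0,-53],"claw":0.04},
  {"travel":[0.3946,-0.3782,0.06],"twist":[0,0,-53],"claw":0.04},
  {"travel":[0.3946,-0.3782,0.06],"twist":[0,0,-53],"claw":0.04},
  {"travel":[0.3946,-0.3782,0.06],"twist":[0,0,-53],"claw":0.04},
  {"travel":[0.3946,-0.3782,0.06],"twist":[0,0,-53],"claw":0.04},
  {"travel":[0.3946,-0.3782,0.06],"twist":[0,0,-53],"claw":0.04},
  {"travel":[0.3946,-0.3782,0.06],"twist":[0,0,-53],"claw":0.04},
  {"travel":[0.3946,-0.3782,0.06],"twist":[0,0,-53],"claw":0.04},
])

```text
clock: 1.1
position: [0.4218, -0.1723, 0.1766]
tool_rot: [3.142, 0.0, 1.197]
force: [0.5, -2.1, -0.7]
grip_width: 0.0402
```

```bash
python3 -c "
from go import *
rel([.4464,-.1310,.07],down(68.6))"
```

```text
clock 1.1 pos [ 0.4218 -0.1723  0.1766] rot [180.    0.   68.6] F [ 0.54 -2.14 -0.68] M [-0.04 -0.06  0.03] grip 0.0402
travel [0.0474, 0.0078, 0.1066] twist [0.0, 0.0, 0.0] rows 2.3377048873889423 0.0007125811968538999
```

Emit:
apply_moves([
  {"travel":[0.047,0.008,0.1],"twist":[0,0,0],"claw":0.04},
  {"travel":[0.047,0.008,0.1],"twist":[0,0,0],"claw":0.04},
  {"travel":[0.047,0.008,0.1],"twist":[0,0,0],"claw":0.04},
  {"travel":[0.047,0.008,0.1],"twist":[0,0,0],"claw":0.04},
  {"travel":[0.047,0.008,0.1],"twist":[0,0,0],"claw":0.04},
])

```text
clock: 1.6
position: [0.4459, -0.1342, 0.0779]
tool_rot: [3.141, 0.0, 1.197]
force: [-0.6, -0.2, 0.3]
grip_width: 0.0397
```

```bash
python3 -c "
from h import *
from go import *
rel([.4464,-.1310,.029],down(68.6))
f=shot('top','t1'); crop(f,270,370,150,250,6,'t1z'); print(proj(f,[[.4464,-.1310,.07]]))
g=shot('scene','s1'); crop(g,250,350,120,220,6,'s1z');print(proj(g,[[.4464,-.1310,.07]]))"
```

```text
clock 1.6 pos [ 0.4459 -0.1342  0.0779] rot [1.7995e+02 3.0000e-02 6.8580e+01] F [-0.6  -0.24  0.26] M [0.03 0.   0.  ] grip 0.0397
travel [0.0032, -0.0008, 0.0489] twist [0.05, 0.03, -0.02] rows 0.9806954428942083 0.006502396003309875
[[322.83452097 203.00430917]]
[[300.06251531 174.24115507]]
```

View pics/t1z.png

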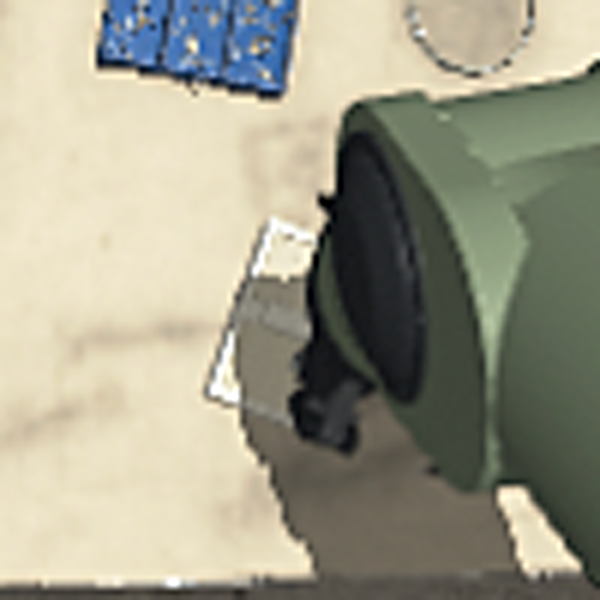

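View pics/s1z.png

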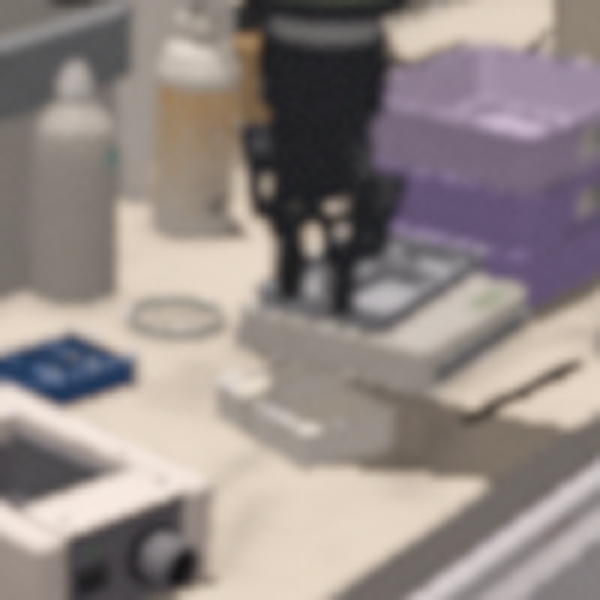

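Emit:
apply_moves([
  {"travel":[0.003,-0.001,0.03],"twist":[0,0,0],"claw":0.04},
  {"travel":[0.003,-0.001,0.045],"twist":[0,0,0],"claw":0.04},
  {"travel":[0.003,-0.001,0.048],"twist":[0,0,0],"claw":0.04},
  {"travel":[0.003,-0.001,0.048],"twist":[0,0,0],"claw":0.04},
])

```text
clock: 2.1
position: [0.4462, -0.1307, 0.0296]
tool_rot: [3.141, 0.0, 1.197]
force: [-0.4, 0.1, 0.4]
grip_width: 0.0398
```

```bash
python3 -c "
from h import *
from go import *
rel([.4464,-.1310,.029],down(68.6))
g=shot('scene','s2'); crop(g,250,350,120,220,6,'s2z')"
```

```text
clock 2.1 pos [ 0.4462 -0.1307  0.0296] rot [1.7996e+02 1.0000e-02 6.8580e+01] F [-0.36  0.14  0.44] M [-0.    0.04  0.01] grip 0.0398
travel [-0.0002, 0.0003, 0.0006] twist [0.04, 0.01, -0.02] rows 0.013434910733949262 0.005886197162079423
```

View pics/s2z.png

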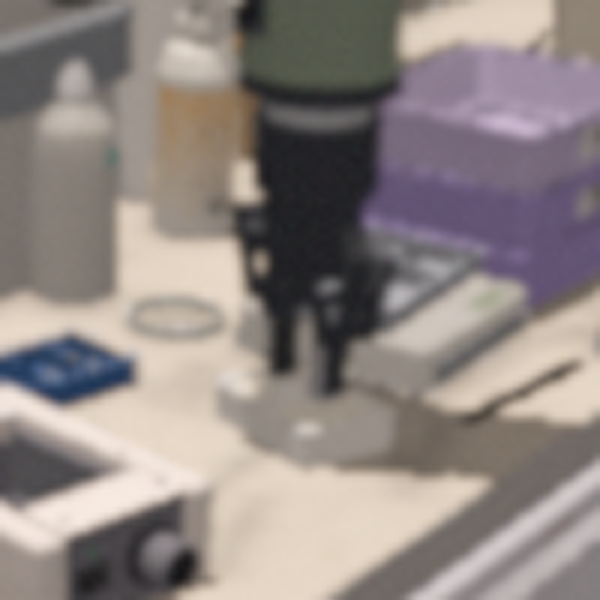

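Fingers straddle the bar (around zoom (305,380)). Close and watch the forces.

Emit:
apply_moves([
  {"travel":[0,0,0],"twist":[0,0,0],"claw":0.02},
  {"travel":[0,0,0],"twist":[0,0,0],"claw":0.005},
  {"travel":[0,0,0],"twist":[0,0,0],"claw":0.005},
  {"travel":[0,0,0],"twist":[0,0,0],"claw":0.005},
  {"travel":[0,0,0],"twist":[0,0,0],"claw":0.005},
], force=40)

```text
clock: 2.65
position: [0.4465, -0.1303, 0.0297]
tool_rot: [3.14, 0.0, 1.198]
force: [-1.2, -0.6, 14.7]
grip_width: 0.0108
```

Emit:
apply_moves([
  {"travel":[0,0,-0.03],"twist":[0,0,0],"claw":0.005},
  {"travel":[0,0,-0.08],"twist":[0,0,0],"claw":0.005},
  {"travel":[0,0,-0.12],"twist":[0,0,0],"claw":0.005},
  {"travel":[0,0,-0.12],"twist":[0,0,0],"claw":0.005},
])

```text
clock: 3.05
position: [0.4481, -0.1306, 0.1535]
tool_rot: [3.134, -0.001, 1.197]
force: [0.3, -0.1, -2.2]
grip_width: 0.0104
```

```bash
python3 -c "
from h import *
from go import *
rel([.47134,.11156,.15],down(79.35))
g=shot('scene','s3'); crop(g,230,350,80,220,5,'s3z')
g=shot('top','t3'); crop(g,200,370,140,250,4,'t3z')"
```

```text
clock 3.05 pos [ 0.4481 -0.1306  0.1535] rot [ 1.7958e+02 -3.0000e-02  6.8600e+01] F [ 0.32 -0.07 -2.23] M [-0.04 -0.05 -0.02] grip 0.0104
travel [0.234, -0.0668, 0.0031] twist [0.42, 0.0, -10.75] rows 4.866792751392245 1.2528637691906666
```

View pics/s3z.png

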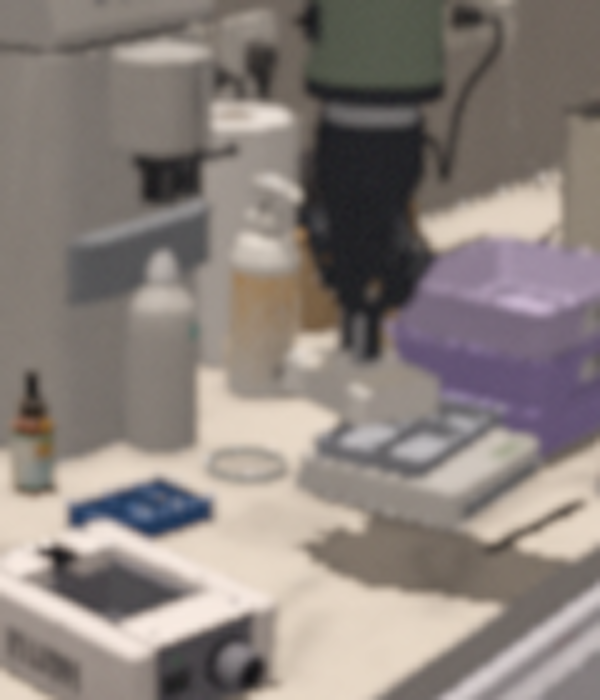

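View pics/t3z.png

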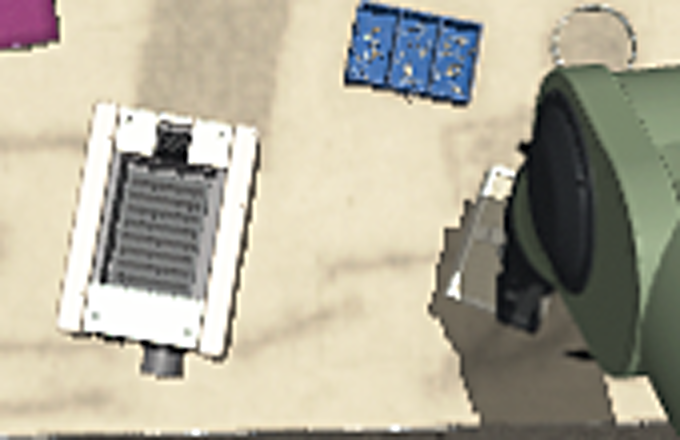

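Emit:
apply_moves([
  {"travel":[0.04,-0.011,0.005],"twist":[0,0,-8],"claw":0.005},
  {"travel":[0.085,-0.024,0.005],"twist":[0,0,-10.8],"claw":0.005},
  {"travel":[0.13,-0.037,0.005],"twist":[0,0,-10.8],"claw":0.005},
  {"travel":[0.175,-0.05,0.005],"twist":[0,0,-10.8],"claw":0.005},
  {"travel":[0.215,-0.061,0.005],"twist":[0,0,-10.8],"claw":0.005},
  {"travel":[0.234,-0.067,0.005],"twist":[0,0,-10.8],"claw":0.005},
  {"travel":[0.234,-0.067,0.005],"twist":[0,0,-10.8],"claw":0.005},
  {"travel":[0.234,-0.067,0.005],"twist":[0,0,-10.8],"claw":0.005},
])

```text
clock: 3.95
position: [0.4681, 0.1121, 0.1426]
tool_rot: [-3.14, 0.001, 1.387]
force: [0.2, -0.7, -0.7]
grip_width: 0.0106
```

```bash
python3 -c "
from h import *
from go import *
rel([.47144,.11216,.08],down(79.35))
g=shot('top','t4'); crop(g,190,310,130,260,5,'t4z')"
```

```text
clock 3.95 pos [0.4681 0.1121 0.1426] rot [-1.7988e+02  6.0000e-02  7.9480e+01] F [ 0.22 -0.69 -0.68] M [-0.04  0.02  0.02] grip 0.0106
travel [0.0007, 0.0034, 0.0626] twist [-0.12, 0.06, 0.13] rows 1.253156180662615 0.021733666325788836
```

View pics/t4z.png

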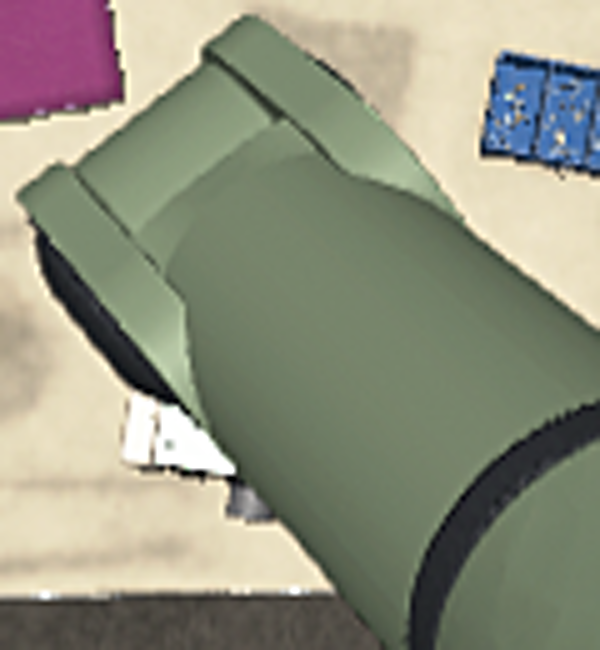

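Emit:
apply_moves([
  {"travel":[0.0007,0.0034,0.02],"twist":[0,0,0],"claw":0.005},
  {"travel":[0.0007,0.0034,0.04],"twist":[0,0,0],"claw":0.005},
  {"travel":[0.0007,0.0034,0.05],"twist":[0,0,0],"claw":0.005},
  {"travel":[0.0007,0.0034,0.05],"twist":[0,0,0],"claw":0.005},
])

```text
clock: 4.4
position: [0.4716, 0.1114, 0.0926]
tool_rot: [-3.139, 0.001, 1.385]
force: [0.3, 1.3, 0.3]
grip_width: 0.0102
```

```bash
python3 -c "
from h import *
from go import *
rel([.47144,.11216,.0417],down(79.35))
g=shot('scene','s5'); crop(g,200,310,110,240,5,'s5z')"
```

```text
clock 4.4 pos [0.4716 0.1114 0.0926] rot [-1.7987e+02  7.0000e-02  7.9380e+01] F [0.33 1.31 0.35] M [-0.01 -0.02  0.03] grip 0.0102
travel [0.0008, -0.0002, 0.0509] twist [-0.13, 0.07, 0.03] rows 1.017817918861286 0.017310090663540792
```

View pics/s5z.png

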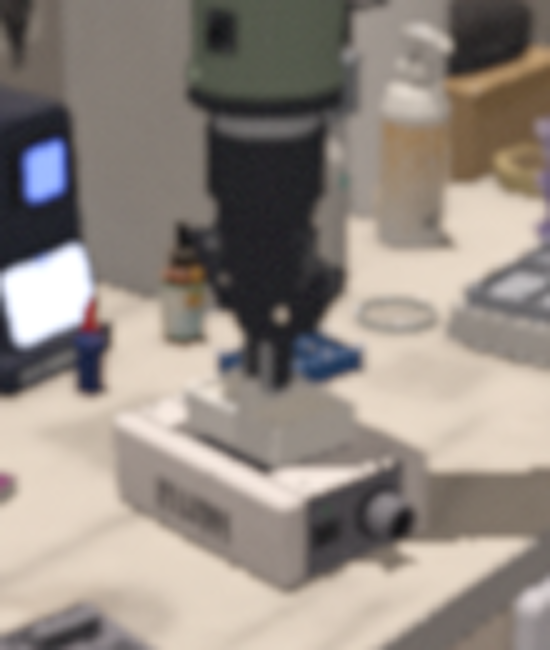

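Emit:
apply_moves([
  {"travel":[0.0006,0,0.008],"twist":[0,0,0],"claw":0.005},
  {"travel":[0.0006,0,0.014],"twist":[0,0,0],"claw":0.005},
  {"travel":[0.0006,0,0.018],"twist":[0,0,0],"claw":0.005},
  {"travel":[0.0006,0,0.02],"twist":[0,0,0],"claw":0.005},
])

```text
clock: 4.85
position: [0.4724, 0.113, 0.0734]
tool_rot: [-3.141, 0.0, 1.386]
force: [0.9, 0.7, -0.8]
grip_width: 0.0107
```

Emit:
apply_moves([
  {"travel":[0,0,0.008],"twist":[0,0,0],"claw":0.005},
  {"travel":[0,0,0.014],"twist":[0,0,0],"claw":0.005},
  {"travel":[0,0,0.02],"twist":[0,0,0],"claw":0.005},
  {"travel":[0,0,0.024],"twist":[0,0,0],"claw":0.005},
  {"travel":[0,0,0.024],"twist":[0,0,0],"claw":0.005},
])

```text
clock: 5.35
position: [0.4722, 0.113, 0.0491]
tool_rot: [-3.141, 0.0, 1.386]
force: [-0.7, 0.4, -0.7]
grip_width: 0.0107
```

```bash
python3 -c "
from go import *
rel([.47144,.11216,.0417],down(79.35))"
```

```text
clock 5.35 pos [0.4722 0.113  0.0491] rot [-1.7995e+02  2.0000e-02  7.9440e+01] F [-0.73  0.38 -0.74] M [ 0.03  0.   -0.04] grip 0.0107
travel [-0.0009, -0.0006, 0.0074] twist [-0.05, 0.02, 0.09] rows 0.15040891904537024 0.012167585543613363
```

Emit:
apply_moves([
  {"travel":[0,0.002,0.003],"twist":[0,0,0],"claw":0.005},
  {"travel":[0,0.0025,0.003],"twist":[0,0,0],"claw":0.005},
  {"travel":[0,0.0025,0.003],"twist":[0,0,0],"claw":0.005},
])

```text
clock: 5.65
position: [0.4751, 0.1125, 0.0468]
tool_rot: [3.141, -0.0, 1.386]
force: [0.1, -0.4, -1.0]
grip_width: 0.0107
```

Emit:
apply_moves([
  {"travel":[0,0.0008,0],"twist":[0,0,0],"claw":0.005},
  {"travel":[0,0.0015,0],"twist":[0,0,0],"claw":0.005},
  {"travel":[0,0.0015,0],"twist":[0,0,0],"claw":0.005},
])

```text
clock: 5.95
position: [0.4761, 0.1123, 0.0468]
tool_rot: [-3.141, 0.0, 1.386]
force: [-3.9, 2.0, 1.0]
grip_width: 0.0107
```

Emit:
apply_moves([
  {"travel":[0,-0.003,0],"twist":[0,0,0],"claw":0.005},
  {"travel":[0,-0.0055,0],"twist":[0,0,0],"claw":0.005},
  {"travel":[0,-0.006,0],"twist":[0,0,0],"claw":0.005},
  {"travel":[0,-0.006,0],"twist":[0,0,0],"claw":0.005},
])

```text
clock: 6.35
position: [0.4705, 0.1133, 0.0468]
tool_rot: [3.141, -0.0, 1.386]
force: [-0.0, 0.1, -1.0]
grip_width: 0.0106
```

Emit:
apply_moves([
  {"travel":[0,-0.0008,0],"twist":[0,0,0],"claw":0.005},
  {"travel":[0,-0.001,0],"twist":[0,0,0],"claw":0.005},
  {"travel":[0,-0.001,0],"twist":[0,0,0],"claw":0.005},
])

```text
clock: 6.65
position: [0.4701, 0.1134, 0.0469]
tool_rot: [3.141, -0.0, 1.386]
force: [4.8, -1.5, -0.9]
grip_width: 0.0108
```

Emit:
apply_moves([
  {"travel":[0.002,0.003,0],"twist":[0,0,0],"claw":0.005},
  {"travel":[0.002,0.0033,0],"twist":[0,0,0],"claw":0.005},
  {"travel":[0.002,0.0033,0],"twist":[0,0,0],"claw":0.005},
])

```text
clock: 6.95
position: [0.473, 0.1149, 0.0466]
tool_rot: [-3.141, 0.0, 1.386]
force: [0.0, -1.2, -0.6]
grip_width: 0.0107
```

Emit:
apply_moves([
  {"travel":[0.0008,0,0],"twist":[0,0,0],"claw":0.005},
  {"travel":[0.001,0,0],"twist":[0,0,0],"claw":0.005},
  {"travel":[0.001,0,0],"twist":[0,0,0],"claw":0.005},
])

```text
clock: 7.25
position: [0.4729, 0.1149, 0.0466]
tool_rot: [-3.141, 0.002, 1.386]
force: [-1.5, -6.8, -0.0]
grip_width: 0.0104
```

Emit:
apply_moves([
  {"travel":[-0.003,0,0],"twist":[0,0,0],"claw":0.005},
  {"travel":[-0.005,0,0],"twist":[0,0,0],"claw":0.005},
  {"travel":[-0.006,0,0],"twist":[0,0,0],"claw":0.005},
  {"travel":[-0.006,0,0],"twist":[0,0,0],"claw":0.005},
])

```text
clock: 7.65
position: [0.4723, 0.1099, 0.0468]
tool_rot: [3.141, -0.0, 1.386]
force: [0.2, -0.6, -1.7]
grip_width: 0.0103
```

Emit:
apply_moves([
  {"travel":[-0.0008,0,0],"twist":[0,0,0],"claw":0.005},
  {"travel":[-0.001,0,0],"twist":[0,0,0],"claw":0.005},
  {"travel":[-0.001,0,0],"twist":[0,0,0],"claw":0.005},
])

```text
clock: 7.95
position: [0.472, 0.109, 0.0467]
tool_rot: [-3.142, -0.0, 1.386]
force: [-0.2, 0.9, -2.0]
grip_width: 0.0107
```

Emit:
apply_moves([
  {"travel":[0.003,0,0.002],"twist":[0,0,0],"claw":0.005},
  {"travel":[0.003,0,0.0035],"twist":[0,0,0],"claw":0.005},
  {"travel":[0.003,0,0.0045],"twist":[0,0,0],"claw":0.005},
  {"travel":[0.003,0,0.0045],"twist":[0,0,0],"claw":0.005},
])

```text
clock: 8.35
position: [0.4725, 0.1119, 0.042]
tool_rot: [-3.141, 0.0, 1.386]
force: [-0.3, 0.1, -0.7]
grip_width: 0.0108
```

Emit:
apply_moves([
  {"travel":[0,0,0.001],"twist":[0,0,0],"claw":0.005},
  {"travel":[0,0,0.0015],"twist":[0,0,0],"claw":0.005},
  {"travel":[0,0,0.0015],"twist":[0,0,0],"claw":0.005},
])

```text
clock: 8.65
position: [0.4726, 0.1119, 0.0416]
tool_rot: [3.141, 0.0, 1.386]
force: [-7.8, -2.5, 26.4]
grip_width: 0.0104
```

Emit:
apply_moves([
  {"travel":[0,0,-0.001],"twist":[0,0,0],"claw":0.03},
  {"travel":[0,0,-0.001],"twist":[0,0,0],"claw":0.03},
  {"travel":[0,0,-0.001],"twist":[0,0,0],"claw":0.03},
  {"travel":[0,0,-0.04],"twist":[0,0,0],"claw":0.03},
  {"travel":[0,0,-0.09],"twist":[0,0,0],"claw":0.03},
  {"travel":[0,0,-0.12],"twist":[0,0,0],"claw":0.03},
  {"travel":[0,0,-0.12],"twist":[0,0,0],"claw":0.03},
])

```text
clock: 9.35
position: [0.4743, 0.1123, 0.1643]
tool_rot: [3.136, -0.002, 1.386]
force: [0.5, -0.9, -0.8]
grip_width: 0.0301
```

```bash
python3 -c "
from go import *
import numpy as np
c=np.array([.4382,.3244]);y=np.radians(-11.8)
g=c+.012*np.array([np.cos(y),np.sin(y)])+.0014*np.array([.983,-.184]);print(g)
rel([*g,.12],down(78.2))"
```

```text
[0.45132261 0.32168845]
clock 9.35 pos [0.4743 0.1123 0.1643] rot [ 1.797e+02 -1.200e-01  7.940e+01] F [ 0.51 -0.91 -0.81] M [0.02 0.01 0.01] grip 0.0301
travel [0.2015, -0.0614, 0.0444] twist [0.3, -0.13, 1.2] rows 4.304621771929067 0.14428430594833463
```

Emit:
apply_moves([
  {"travel":[0.04,-0.012,0],"twist":[0,0,1.2],"claw":0.035},
  {"travel":[0.085,-0.026,0.01],"twist":[0,0,1.2],"claw":0.035},
  {"travel":[0.13,-0.04,0.02],"twist":[0,0,1.2],"claw":0.035},
  {"travel":[0.17,-0.052,0.03],"twist":[0,0,1.2],"claw":0.035},
  {"travel":[0.2015,-0.0614,0.044],"twist":[0,0,1.2],"claw":0.035},
  {"travel":[0.2015,-0.0614,0.044],"twist":[0,0,1.2],"claw":0.035},
  {"travel":[0.2015,-0.0614,0.044],"twist":[0,0,1.2],"claw":0.035},
])

```text
clock: 10.05
position: [0.4484, 0.3215, 0.1157]
tool_rot: [-3.14, 0.001, 1.367]
force: [1.5, -0.1, 1.0]
grip_width: 0.0349
```

```bash
python3 -c "
from h import *
from go import *
rel([.4513,.3217,.06],down(78.2))
g=shot('top','t6'); crop(g,145,275,145,255,5,'t6z')
g=shot('scene','s6'); crop(g,160,290,150,270,5,'s6z')"
```

```text
clock 10.05 pos [0.4484 0.3215 0.1157] rot [-1.7993e+02  7.0000e-02  7.8310e+01] F [ 1.49 -0.13  0.98] M [-0.01  0.    0.01] grip 0.0349
travel [0.0008, 0.0028, 0.0557] twist [-0.07, 0.07, 0.11] rows 1.1149515569004496 0.01780918303230806
```

View pics/t6z.png

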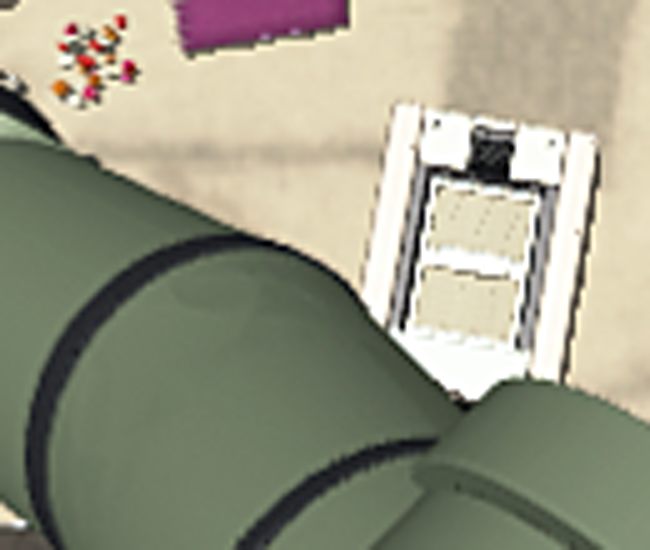

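View pics/s6z.png

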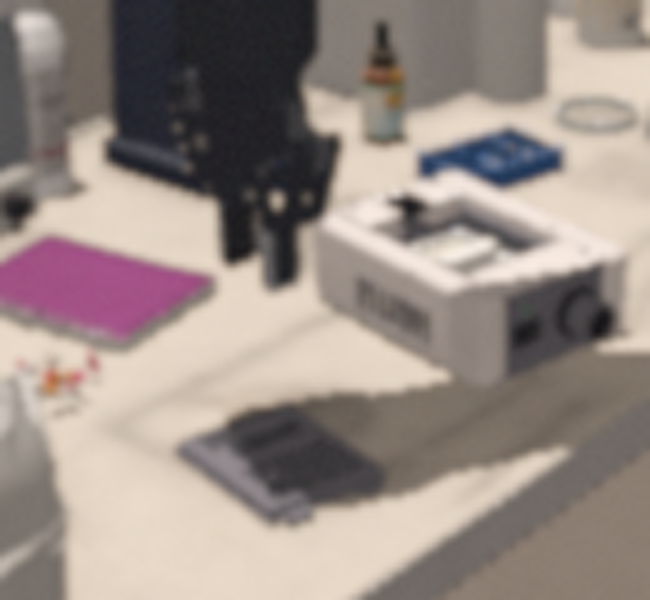

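Emit:
apply_moves([
  {"travel":[0.001,0.003,0.03],"twist":[0,0,0],"claw":0.035},
  {"travel":[0.001,0.003,0.055],"twist":[0,0,0],"claw":0.035},
  {"travel":[0.001,0.003,0.06],"twist":[0,0,0],"claw":0.035},
  {"travel":[0.001,0.003,0.06],"twist":[0,0,0],"claw":0.035},
])

```text
clock: 10.55
position: [0.4524, 0.3208, 0.0567]
tool_rot: [-3.141, 0.001, 1.364]
force: [-1.2, 0.8, 1.0]
grip_width: 0.035
```

```bash
python3 -c "
from h import *
from go import *
rel([.4513,.3217,.0155],down(78.2))
g=shot('scene','s7'); crop(g,160,290,150,270,5,'s7z')"
```

```text
clock 10.55 pos [0.4524 0.3208 0.0567] rot [-1.7997e+02  5.0000e-02  7.8180e+01] F [-1.25  0.84  1.01] M [-0.04  0.01 -0.05] grip 0.035
travel [0.0007, -0.0013, 0.0412] twist [-0.03, 0.05, -0.02] rows 0.8248833692759017 0.007386494393562427
```

View pics/s7z.png

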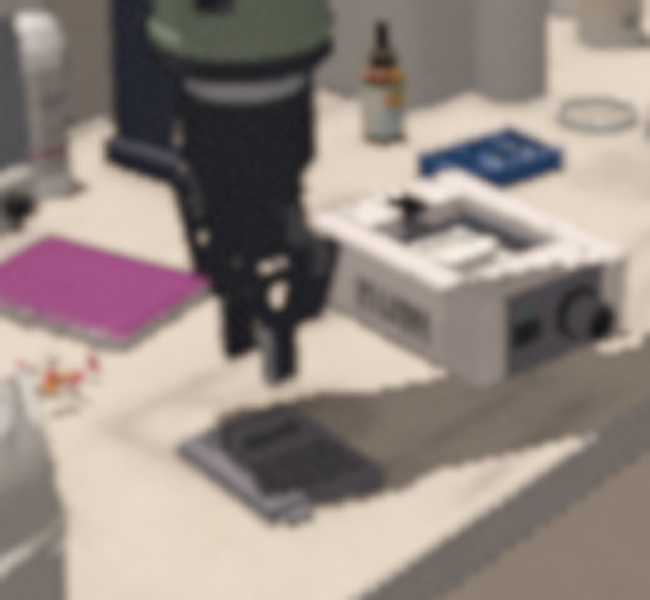

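Emit:
apply_moves([
  {"travel":[0.0005,-0.001,0.02],"twist":[0,0,0],"claw":0.035},
  {"travel":[0.0005,-0.001,0.035],"twist":[0,0,0],"claw":0.035},
  {"travel":[0.0005,-0.001,0.041],"twist":[0,0,0],"claw":0.035},
  {"travel":[0.0005,-0.001,0.041],"twist":[0,0,0],"claw":0.035},
])

```text
clock: 11.0
position: [0.4513, 0.3222, 0.0155]
tool_rot: [-3.141, 0.001, 1.365]
force: [0.2, 0.3, 0.8]
grip_width: 0.0352
```

Emit:
apply_moves([
  {"travel":[0,0,0],"twist":[0,0,0],"claw":0.02},
  {"travel":[0,0,0],"twist":[0,0,0],"claw":0.005},
  {"travel":[0,0,0],"twist":[0,0,0],"claw":0.005},
  {"travel":[0,0,0],"twist":[0,0,0],"claw":0.005},
  {"travel":[0,0,0],"twist":[0,0,0],"claw":0.005},
], force=60)

```text
clock: 11.5
position: [0.4518, 0.3226, 0.0166]
tool_rot: [3.141, -0.001, 1.365]
force: [-0.7, -0.4, 4.9]
grip_width: 0.01
```

```bash
python3 -c "
from h import *
from go import *
rel([.4513,.3217,.0155],down(78.2))
g=shot('scene','s8'); crop(g,160,290,150,270,5,'s8z')"
```

```text
clock 11.5 pos [0.4518 0.3226 0.0166] rot [ 1.7996e+02 -5.0000e-02  7.8220e+01] F [-0.66 -0.44  4.93] M [-0.14  0.29 -0.05] grip 0.01
travel [-0.001, -0.0003, 0.0011] twist [0.04, -0.05, 0.02] rows 0.030924998488880914 0.007799655089446951
```

View pics/s8z.png

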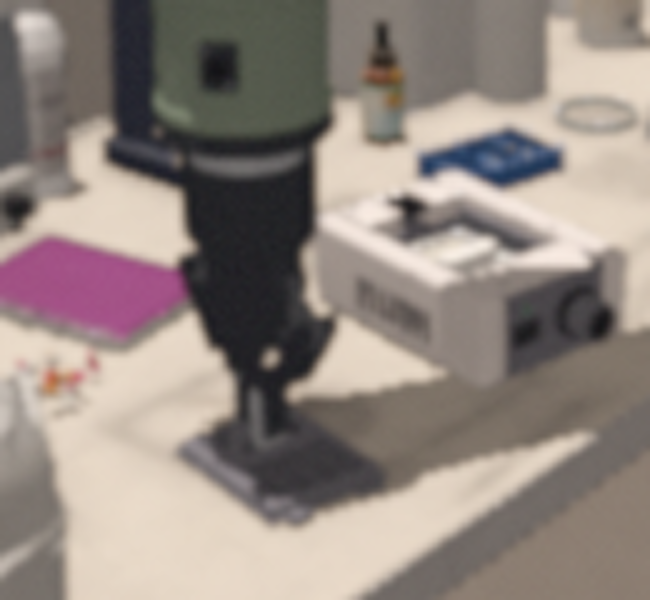

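Emit:
apply_moves([
  {"travel":[0,0,-0.03],"twist":[0,0,0],"claw":0.005},
  {"travel":[0,0,-0.07],"twist":[0,0,0],"claw":0.005},
  {"travel":[0,0,-0.11],"twist":[0,0,0],"claw":0.005},
  {"travel":[0,0,-0.14],"twist":[0,0,0],"claw":0.005},
  {"travel":[0,0,-0.14],"twist":[0,0,0],"claw":0.005},
  {"travel":[0,0,-0.14],"twist":[0,0,0],"claw":0.005},
])

```text
clock: 12.15
position: [0.4517, 0.3222, 0.1563]
tool_rot: [3.14, -0.001, 1.365]
force: [0.4, -0.9, -0.9]
grip_width: 0.01
```

```bash
cat > ins.py <<'E'
from go import *
YAW=-10.6; GZ=.0166; GY=.0009; GX=.012
xh=np.array([np.cos(np.radians(YAW)),np.sin(np.radians(YAW))]);yh=np.array([-xh[1],xh[0]])
ECAM=np.array([.47134,.11156])
EX=xh@np.array([.4730,.1129]); EY=yh@ECAM
RE=R.from_euler("z",YAW,degrees=True)
def pose(th,Fx,Fz,dy=0):
    """tilt deg (rear up), flange lower front corner in ext x,z (mm)"""
    t=R.from_euler("y",-th,degrees=True)
    r=t.apply(np.array([.0505+GX,GY,GZ]))+np.array([Fx/1000,dy/1000,Fz/1000])
    p2=xh*(EX+r[0])+yh*(EY+r[1])
    rot=RE*t*R.from_euler("xyz",[180,0,90],degrees=True)
    return np.array([*p2,r[2]]),rot
def where():
    """current tilt,Fx,Fz,yoff,yaw from measured pose"""
    s=bot.observe();A=R.from_euler("xyz",s["tool_rot"])
    C=RE.inv()*A*R.from_euler("xyz",[180,0,90],degrees=True).inv()
    x=C.apply([1,0,0]);th=np.degrees(np.arctan2(x[2],x[0]));yaw=np.degrees(np.arctan2(x[1],x[0]))
    y=C.apply([0,1,0]);roll=np.degrees(y[2])if 0 else np.degrees(np.arcsin(y[2]))
    p=np.array(s["position"]);q=np.array([xh@p[:2]-EX,yh@p[:2]-EY,p[2]])
    F=q-C.apply([.0505+GX,GY,GZ])
    f=np.array(s["force"]);fe=[xh@f[:2],yh@f[:2],f[2]]
    lip=F+C.apply([-.009,0,.002]);rear=F+C.apply([.104,0,.002])
    print("t",round(s["clock"],2),"tilt",th.round(2),"yaw",yaw.round(2),"roll",roll.round(2),"F",(F*1000).round(2),"force ext",np.round(fe,1),"M",np.round(s["moment"],2),"grip",round(s["grip_width"],4),"lip",(1000*lip-[-49,0,57.5]).round(1),"rearz",round(1000*rear[2]-57.5,1))
def to(th,Fx,Fz,dy=0):
    where(); rel(*pose(th,Fx,Fz,dy))
E
python3 -c "
from h import *
from ins import *
to(20,-30,95)
g=shot('scene','s9'); crop(g,160,290,110,240,5,'s9z')"
```

```text
t 12.15 tilt 0.06 yaw -1.19 roll 0.04 F [-121.87  203.82  139.63] force ext [ 0.6 -0.8 -0.9] M [-0.03 -0.01  0.01] grip 0.01 lip [-81.9 204.   84.1] rearz 84.2
clock 12.15 pos [0.4517 0.3222 0.1563] rot [ 1.7994e+02 -4.0000e-02  7.8210e+01] F [ 0.4  -0.91 -0.9 ] M [-0.03 -0.01  0.01] grip 0.01
travel [-0.2008, 0.0866, 0.0243] twist [-19.93, 0.17, -1.19] rows 4.399761555646079 2.324863965024481
```

View pics/s9z.png

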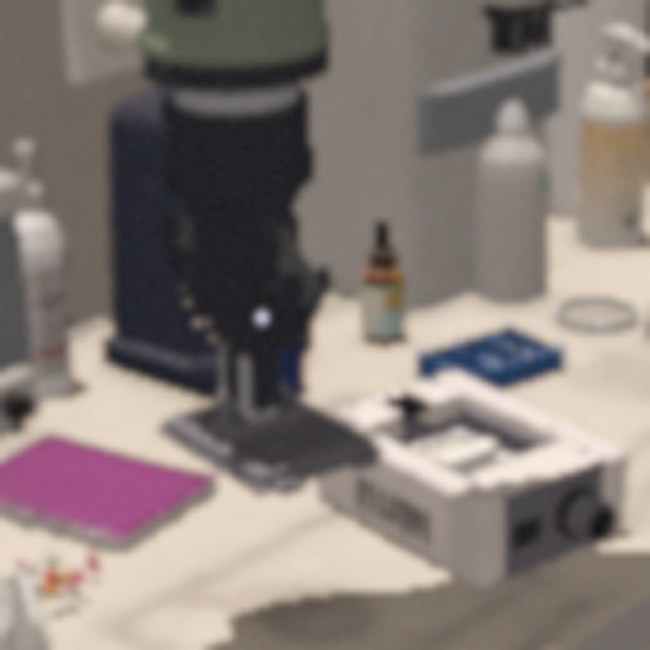

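Emit:
apply_moves([
  {"travel":[-0.04,0.017,0],"twist":[-7,0.1,-0.5],"claw":0.005},
  {"travel":[-0.08,0.034,0],"twist":[-14,0.1,-1.2],"claw":0.005},
  {"travel":[-0.12,0.052,0.005],"twist":[-19.93,0.17,-1.19],"claw":0.005},
  {"travel":[-0.16,0.07,0.015],"twist":[-19.93,0.17,-1.19],"claw":0.005},
  {"travel":[-0.19,0.082,0.022],"twist":[-19.93,0.17,-1.19],"claw":0.005},
  {"travel":[-0.2008,0.0866,0.0243],"twist":[-19.93,0.17,-1.19],"claw":0.005},
  {"travel":[-0.2008,0.0866,0.0243],"twist":[-19.93,0.17,-1.19],"claw":0.005},
  {"travel":[-0.2008,0.0866,0.0243],"twist":[-19.93,0.17,-1.19],"claw":0.005},
])

```text
clock: 13.0
position: [0.4951, 0.1089, 0.131]
tool_rot: [2.795, 0.0, 1.387]
force: [-0.1, 0.7, -1.1]
grip_width: 0.01
```

```bash
python3 -c "
from h import *
from ins import *
to(20,-38,66)
g=shot('scene','s10'); crop(g,190,320,110,240,5,'s10z')
g=shot('top','t10'); crop(g,190,320,130,260,5,'t10z')"
```

```text
t 13.0 tilt 19.87 yaw 0.06 roll -0.03 F [-30.71   0.74  94.13] force ext [-0.2  0.6 -1.1] M [ 0.07  0.42 -0.  ] grip 0.01 lip [ 9.1  0.7 35.5] rearz 73.9
clock 13.0 pos [0.4951 0.1089 0.131 ] rot [1.6013e+02 3.0000e-02 7.9450e+01] F [-0.07  0.67 -1.07] M [ 0.07  0.42 -0.  ] grip 0.01
travel [-0.0008, -0.0165, 0.0238] twist [-0.13, 0.01, 0.06] rows 0.57960704469982 0.016066194713260505
```

View pics/s10z.png

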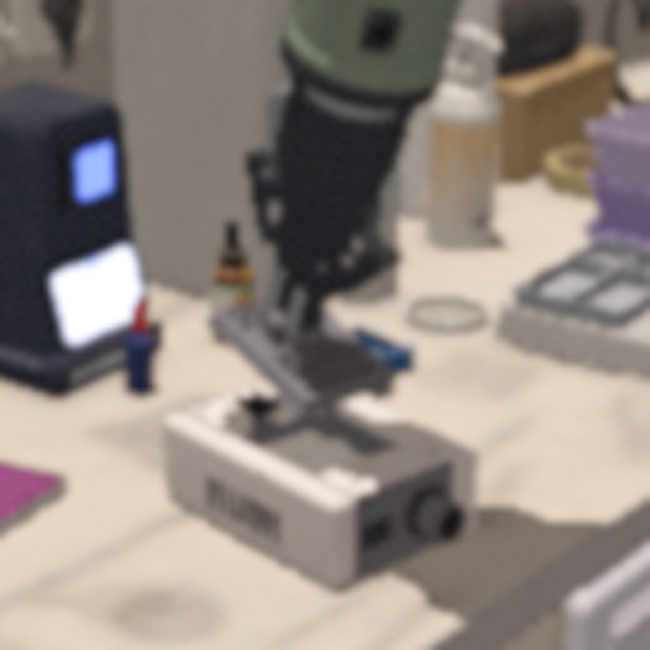

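View pics/t10z.png

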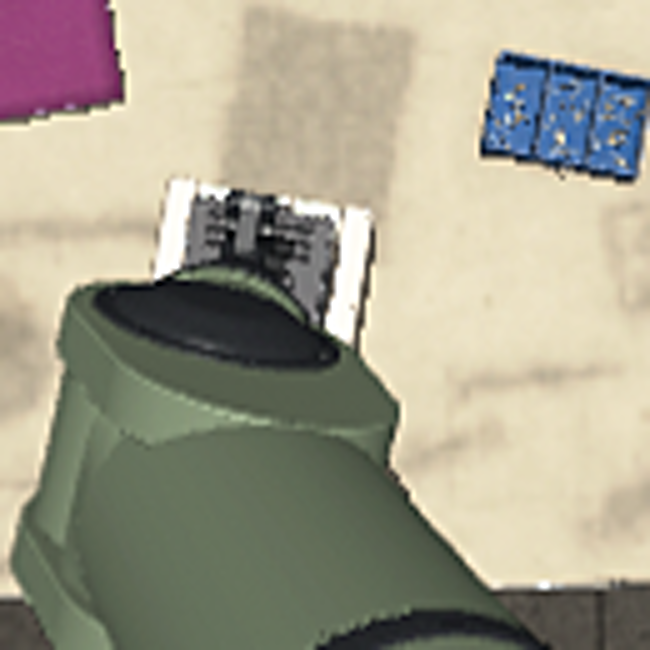

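```bash
cat > meas.py <<'E'
from h import *
from ins import *
from scipy.ndimage import map_coordinates
def cov_y(f,xs,zc=.004,half=4,dx=-1.4):
    s=bot.observe();A=R.from_euler("xyz",s["tool_rot"])
    Cw=A*R.from_euler("xyz",[180,0,90],degrees=True).inv()
    o=np.array(s["position"])-Cw.apply([GX,GY,GZ])+np.array([*(xh*dx/1000),0])
    img=f["frame"][...,1].astype(float)
    for sg in(1,-1):
        offs=[]
        for x in xs:
            P=o+Cw.apply([[x,sg*.04+d,zc] for d in np.linspace(-.012,.012,97)])
            q=proj(f,P);v=map_coordinates(img,[q[:,1],q[:,0]],order=1)*1.
            g=np.gradient(np.convolve(v,np.ones(9)/9,'same'))*sg
            g[:8]=g[-8:]=0
            i=np.argmax(g); offs.append(np.linspace(-12,12,97)[i])
        print(sg,np.round(offs,1),"med",np.median(offs))
E
python3 -c "
from meas import *
f=pickle.load(open('t10.pkl','rb'))
cov_y(f,np.linspace(.025,.047,12))"
```

```text
1 [ 0.   0.2  0.5  0.8  1.2  1.5 -0.8 -0.8 -0.5 -0.2  0.   0. ] med 0.0
-1 [-6.2 -6.2 -6.  -5.8 -5.2 -5.  -4.8 -4.5 -4.2 -3.8 -0.5 -0.2] med -4.875
```

```bash
python3 -c "
from ins import *
to(20,-36,60)"
```

```text
t 13.1 tilt 19.91 yaw 0.11 roll -0.01 F [-30.67   1.19  94.44] force ext [ 0.3  0.2 -1.9] M [ 0.09  0.45 -0.03] grip 0.0099 lip [ 9.2  1.2 35.8] rearz 74.2
clock 13.1 pos [0.4952 0.1093 0.1313] rot [1.6009e+02 1.0000e-02 7.9500e+01] F [ 0.33  0.12 -1.95] M [ 0.09  0.45 -0.03] grip 0.0099
travel [-0.0013, -0.0168, 0.0305] twist [-0.09, -0.03, 0.1] rows 0.6959682804548156 0.01610647172269495
```

Emit:
apply_moves([
  {"travel":[-0.0007,-0.008,0.015],"twist":[-0.1,0,0.1],"claw":0.005},
  {"travel":[-0.0012,-0.014,0.025],"twist":[-0.1,0,0.1],"claw":0.005},
  {"travel":[-0.0012,-0.0168,0.0305],"twist":[-0.1,0,0.1],"claw":0.005},
  {"travel":[-0.0012,-0.0168,0.0305],"twist":[-0.1,0,0.1],"claw":0.005},
  {"travel":[-0.0012,-0.0168,0.0305],"twist":[-0.1,0,0.1],"claw":0.005},
])

```text
clock: 13.6
position: [0.4898, 0.1087, 0.0972]
tool_rot: [2.792, -0.0, 1.386]
force: [0.4, 0.1, -0.6]
grip_width: 0.0098
```

```bash
python3 -c "
from h import *
from ins import *
to(20,-37,53)
g=shot('scene','s11'); crop(g,200,300,140,230,7,'s11z')
where()"
```

```text
t 13.6 tilt 20.03 yaw 0.0 roll 0.0 F [-35.78  -0.3   60.2 ] force ext [ 0.4  0.2 -0.6] M [ 0.12  0.4  -0.01] grip 0.0098 lip [ 4.1 -0.3  1.5] rearz 40.2
clock 13.6 pos [0.4898 0.1087 0.0972] rot [159.97  -0.    79.4 ] F [ 0.4   0.13 -0.6 ] M [ 0.12  0.4  -0.01] grip 0.0098
travel [0.0003, -0.0036, 0.0064] twist [0.03, -0.01, 0.0] rows 0.14665915612747568 0.0037277949565715836
t 13.65 tilt 20.05 yaw -0.03 roll 0.02 F [-35.59  -0.45  60.36] force ext [ 0.4  0.3 -1. ] M [0.09 0.39 0.04] grip 0.0101 lip [ 4.3 -0.4  1.7] rearz 40.4
```

View pics/s11z.png

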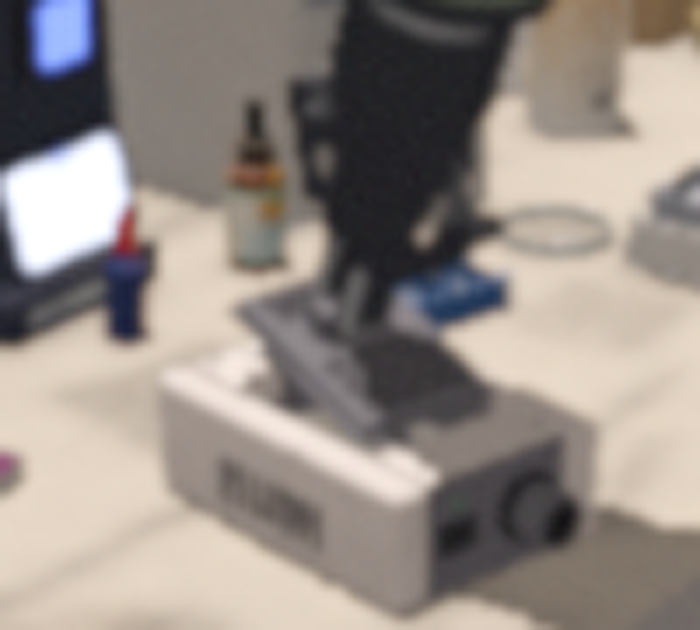

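Emit:
apply_moves([
  {"travel":[0.0003,-0.001,0.003],"twist":[0,0,0],"claw":0.005},
  {"travel":[0.0003,-0.0017,0.0048],"twist":[0,0,0],"claw":0.005},
  {"travel":[0.0003,-0.0022,0.006],"twist":[0,0,0],"claw":0.005},
  {"travel":[0.0003,-0.0024,0.0066],"twist":[0,0,0],"claw":0.005},
  {"travel":[0.0003,-0.0024,0.0066],"twist":[0,0,0],"claw":0.005},
])

```text
clock: 14.15
position: [0.4898, 0.1082, 0.0899]
tool_rot: [2.792, 0.0, 1.385]
force: [-0.9, 0.1, -1.2]
grip_width: 0.01
```

```bash
python3 -c "
from ins import *
to(20,-48,52.8)"
```

```text
t 14.15 tilt 20.02 yaw -0.07 roll -0.01 F [-35.69  -0.8   52.93] force ext [-0.9 -0.  -1.2] M [ 0.09  0.45 -0.04] grip 0.01 lip [ 4.2 -0.8 -5.8] rearz 32.9
clock 14.15 pos [0.4898 0.1082 0.0899] rot [1.5998e+02 1.0000e-02 7.9330e+01] F [-0.93  0.14 -1.16] M [ 0.09  0.45 -0.04] grip 0.01
travel [0.0008, -0.0116, -0.0041] twist [0.02, 0.03, -0.06] rows 0.24650444694164395 0.008670401731580672
```

Emit:
apply_moves([
  {"travel":[0.0008,-0.002,-0.0007],"twist":[0,0,0],"claw":0.005},
  {"travel":[0.0008,-0.004,-0.0014],"twist":[0,0,0],"claw":0.005},
  {"travel":[0.0008,-0.0055,-0.002],"twist":[0,0,0],"claw":0.005},
  {"travel":[0.0008,-0.0055,-0.002],"twist":[0,0,0],"claw":0.005},
])

```text
clock: 14.55
position: [0.484, 0.1101, 0.0901]
tool_rot: [2.792, 0.0, 1.385]
force: [0.2, -0.2, -0.9]
grip_width: 0.0099
```

```bash
python3 -c "
from ins import *
to(20,-48,52.8)"
```

```text
t 14.55 tilt 20.03 yaw -0.05 roll -0.0 F [-41.73   0.06  53.06] force ext [ 0.3 -0.1 -0.9] M [0.07 0.43 0.01] grip 0.0099 lip [-1.9  0.1 -5.6] rearz 33.1
clock 14.55 pos [0.484  0.1101 0.0901] rot [159.97   0.    79.35] F [ 0.24 -0.16 -0.93] M [0.07 0.43 0.01] grip 0.0099
travel [-0.0, -0.006, -0.0019] twist [0.03, 0.02, -0.05] rows 0.12514342551938681 0.006884930561580752
```

Emit:
apply_moves([
  {"travel":[0,-0.001,-0.0003],"twist":[0,0,0],"claw":0.005},
  {"travel":[0,-0.002,-0.0006],"twist":[0,0,0],"claw":0.005},
  {"travel":[0,-0.003,-0.0009],"twist":[0,0,0],"claw":0.005},
  {"travel":[0,-0.003,-0.0009],"twist":[0,0,0],"claw":0.005},
])

```text
clock: 14.95
position: [0.481, 0.1106, 0.0898]
tool_rot: [2.792, 0.0, 1.385]
force: [-0.8, -0.3, -2.2]
grip_width: 0.0101
```

```bash
python3 -c "
from ins import *
to(20,-48,52.8)"
```

```text
t 14.95 tilt 20.02 yaw -0.06 roll -0.01 F [-44.77  -0.    52.8 ] force ext [-0.8 -0.5 -2.2] M [ 0.11  0.43 -0.01] grip 0.0101 lip [-4.9  0.  -5.9] rearz 32.8
clock 14.95 pos [0.481  0.1106 0.0898] rot [1.5998e+02 1.0000e-02 7.9340e+01] F [-0.84 -0.33 -2.19] M [ 0.11  0.43 -0.01] grip 0.0101
travel [0.0, -0.003, -0.0011] twist [0.02, 0.03, -0.06] rows 0.0643258641081622 0.007999228716530806
```

Emit:
apply_moves([
  {"travel":[0,-0.0008,-0.0003],"twist":[0,0,0],"claw":0.005},
  {"travel":[0,-0.0016,-0.0006],"twist":[0,0,0],"claw":0.005},
  {"travel":[0,-0.0022,-0.0008],"twist":[0,0,0],"claw":0.005},
  {"travel":[0,-0.0022,-0.0008],"twist":[0,0,0],"claw":0.005},
])

```text
clock: 15.35
position: [0.4787, 0.1111, 0.0898]
tool_rot: [2.792, 0.0, 1.385]
force: [-0.0, -0.6, -1.0]
grip_width: 0.0098
```

```bash
python3 -c "
from ins import *
to(20,-48,52.8)"
```

```text
t 15.35 tilt 20.03 yaw -0.06 roll -0.01 F [-4.705e+01  4.000e-02  5.282e+01] force ext [ 0.1 -0.6 -1. ] M [0.07 0.43 0.05] grip 0.0098 lip [-7.2  0.1 -5.9] rearz 32.8
clock 15.35 pos [0.4787 0.1111 0.0898] rot [1.5997e+02 1.0000e-02 7.9340e+01] F [-0.01 -0.58 -1.04] M [0.07 0.43 0.05] grip 0.0098
travel [0.0, -0.0009, -0.0003] twist [0.03, 0.03, -0.06] rows 0.018717341046956926 0.00810756406625091
```

Emit:
apply_moves([
  {"travel":[0,-0.0004,-0.0001],"twist":[0,0,0],"claw":0.005},
  {"travel":[0,-0.0008,-0.0003],"twist":[0,0,0],"claw":0.005},
  {"travel":[0,-0.0008,-0.0003],"twist":[0,0,0],"claw":0.005},
  {"travel":[0,-0.0008,-0.0003],"twist":[0,0,0],"claw":0.005},
])

```text
clock: 15.75
position: [0.478, 0.1112, 0.0898]
tool_rot: [2.792, 0.0, 1.385]
force: [-0.0, 0.9, -1.0]
grip_width: 0.0102
```

```bash
python3 -c "
from h import *
from ins import *
for a in [(17.5,-48.0,52.8),(15,-48.4,52.7),(12.5,-48.8,52.7),(10,-49.0,52.6)]: to(*a)
g=shot('scene','s12'); crop(g,200,300,140,230,7,'s12z')"
```

```text
t 15.75 tilt 20.03 yaw -0.07 roll -0.0 F [-4.779e+01  4.000e-02  5.285e+01] force ext [-0.2  0.9 -1. ] M [0.13 0.5  0.04] grip 0.0102 lip [-7.9  0.1 -5.9] rearz 32.8
clock 15.75 pos [0.478  0.1112 0.0898] rot [159.97   0.    79.33] F [-0.02  0.87 -1.  ] M [0.13 0.5  0.04] grip 0.0102
travel [0.0, 0.0005, 0.0027] twist [2.53, 0.03, -0.07] rows 0.05566769072297522 0.29488591247938944
t 15.75 tilt 20.03 yaw -0.07 roll -0.0 F [-4.779e+01  4.000e-02  5.285e+01] force ext [-0.2  0.9 -1. ] M [0.13 0.5  0.04] grip 0.0102 lip [-7.9  0.1 -5.9] rearz 32.8
clock 15.75 pos [0.478  0.1112 0.0898] rot [159.97   0.    79.33] F [-0.02  0.87 -1.  ] M [0.13 0.5  0.04] grip 0.0102
travel [0.0, 0.0006, 0.0055] twist [5.03, 0.02, -0.07] rows 0.11006094081640841 0.5858650734963968
t 15.75 tilt 20.03 yaw -0.07 roll -0.0 F [-4.779e+01  4.000e-02  5.285e+01] force ext [-0.2  0.9 -1. ] M [0.13 0.5  0.04] grip 0.0102 lip [-7.9  0.1 -5.9] rearz 32.8
clock 15.75 pos [0.478  0.1112 0.0898] rot [159.97   0.    79.33] F [-0.02  0.87 -1.  ] M [0.13 0.5  0.04] grip 0.0102
travel [0.0, 0.0006, 0.0081] twist [7.53, 0.02, -0.07] rows 0.16297906323082964 0.8768820077090412
t 15.75 tilt 20.03 yaw -0.07 roll -0.0 F [-4.779e+01  4.000e-02  5.285e+01] force ext [-0.2  0.9 -1. ] M [0.13 0.5  0.04] grip 0.0102 lip [-7.9  0.1 -5.9] rearz 32.8
clock 15.75 pos [0.478  0.1112 0.0898] rot [159.97   0.    79.33] F [-0.02  0.87 -1.  ] M [0.13 0.5  0.04] grip 0.0102
travel [0.0, 0.0007, 0.011] twist [10.03, 0.02, -0.07] rows 0.21956472636928634 1.1679084787178164
```

View pics/s12z.png

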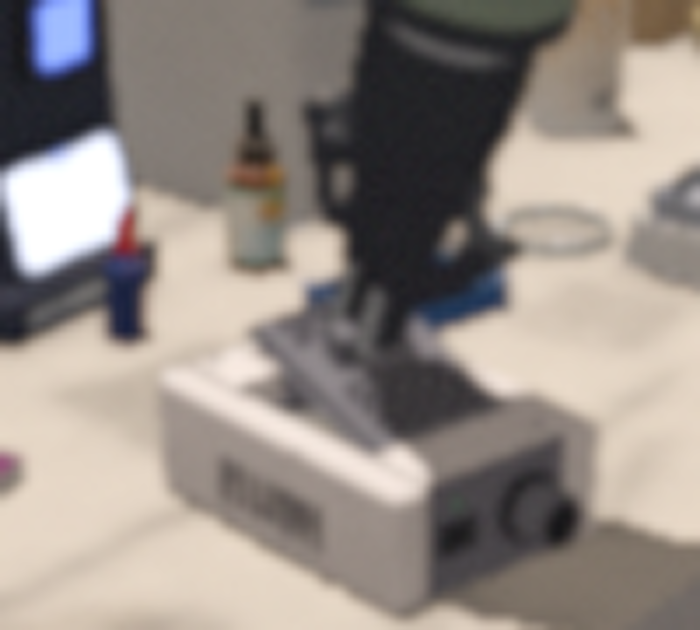

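Emit:
apply_moves([
  {"travel":[0,0.0003,0.0014],"twist":[1.3,0,0],"claw":0.005},
  {"travel":[0,0.0005,0.0027],"twist":[2.5,0,0],"claw":0.005},
  {"travel":[0,0.0006,0.0041],"twist":[3.8,0,-0.05],"claw":0.005},
  {"travel":[0,0.0006,0.0055],"twist":[5,0,-0.07],"claw":0.005},
  {"travel":[0,0.0006,0.0055],"twist":[5,0,-0.07],"claw":0.005},
])

```text
clock: 16.3
position: [0.4808, 0.1103, 0.0848]
tool_rot: [2.88, -0.0, 1.384]
force: [0.2, -0.0, -1.0]
grip_width: 0.0098
```

```bash
python3 -c "
from ins import *
for a in [(12.5,-48.7,52.7),(11,-48.8,52.6),(10,-49.0,52.6)]: to(*a)"
```

```text
t 16.3 tilt 15.01 yaw -0.08 roll 0.0 F [-47.9   -0.26  52.62] force ext [ 0.2  0.  -1. ] M [0.04 0.32 0.01] grip 0.0098 lip [-8.1 -0.2 -5.3] rearz 24.0
clock 16.3 pos [0.4808 0.1103 0.0848] rot [164.99  -0.    79.32] F [ 0.16 -0.03 -1.04] M [0.04 0.32 0.01] grip 0.0098
travel [0.0003, -0.0001, 0.0025] twist [2.51, 0.02, -0.08] rows 0.049853939183256875 0.2922377978738056
t 16.3 tilt 15.01 yaw -0.08 roll 0.0 F [-47.9   -0.26  52.62] force ext [ 0.2  0.  -1. ] M [0.04 0.32 0.01] grip 0.0098 lip [-8.1 -0.2 -5.3] rearz 24.0
clock 16.3 pos [0.4808 0.1103 0.0848] rot [164.99  -0.    79.32] F [ 0.16 -0.03 -1.04] M [0.04 0.32 0.01] grip 0.0098
travel [0.0003, 0.0001, 0.0042] twist [4.01, 0.02, -0.08] rows 0.08424357282394353 0.4667984333450018
t 16.3 tilt 15.01 yaw -0.08 roll 0.0 F [-47.9   -0.26  52.62] force ext [ 0.2  0.  -1. ] M [0.04 0.32 0.01] grip 0.0098 lip [-8.1 -0.2 -5.3] rearz 24.0
clock 16.3 pos [0.4808 0.1103 0.0848] rot [164.99  -0.    79.32] F [ 0.16 -0.03 -1.04] M [0.04 0.32 0.01] grip 0.0098
travel [0.0003, 0.0001, 0.0053] twist [5.01, 0.02, -0.08] rows 0.10535321857400161 0.5831924820783148
```

Emit:
apply_moves([
  {"travel":[0.0002,0,0.0013],"twist":[1.3,0,-0.05],"claw":0.005},
  {"travel":[0.0003,-0.0001,0.0025],"twist":[2.5,0,-0.08],"claw":0.005},
  {"travel":[0.0003,0,0.0038],"twist":[3.8,0,-0.08],"claw":0.005},
  {"travel":[0.0003,0.0001,0.0053],"twist":[5,0,-0.08],"claw":0.005},
  {"travel":[0.0003,0.0001,0.0053],"twist":[5,0,-0.08],"claw":0.005},
])

```text
clock: 16.8
position: [0.4822, 0.1104, 0.0796]
tool_rot: [2.966, 0.001, 1.386]
force: [0.5, -0.2, -1.0]
grip_width: 0.0098
```

```bash
python3 -c "
from h import *
from ins import *
for a in [(9,-49.3,52.5),(8,-49.5,52.4)]: to(*a)
g=shot('scene','s13'); crop(g,200,300,140,230,7,'s13z')"
```

```text
t 16.8 tilt 10.05 yaw 0.02 roll -0.05 F [-49.12  -0.07  52.37] force ext [ 0.5 -0.1 -1. ] M [0.02 0.18 0.  ] grip 0.0098 lip [-9.3 -0.1 -4.7] rearz 15.0
clock 16.8 pos [0.4822 0.1104 0.0796] rot [1.6995e+02 5.0000e-02 7.9410e+01] F [ 0.48 -0.17 -0.98] M [0.02 0.18 0.  ] grip 0.0098
travel [0.0, 0.0001, 0.001] twist [1.05, 0.04, 0.02] rows 0.019867167994107957 0.12194859925031176
t 16.8 tilt 10.05 yaw 0.02 roll -0.05 F [-49.12  -0.07  52.37] force ext [ 0.5 -0.1 -1. ] M [0.02 0.18 0.  ] grip 0.0098 lip [-9.3 -0.1 -4.7] rearz 15.0
clock 16.8 pos [0.4822 0.1104 0.0796] rot [1.6995e+02 5.0000e-02 7.9410e+01] F [ 0.48 -0.17 -0.98] M [0.02 0.18 0.  ] grip 0.0098
travel [0.0, 0.0002, 0.0021] twist [2.05, 0.04, 0.02] rows 0.04305922687765338 0.23829907099530975
```

View pics/s13z.png

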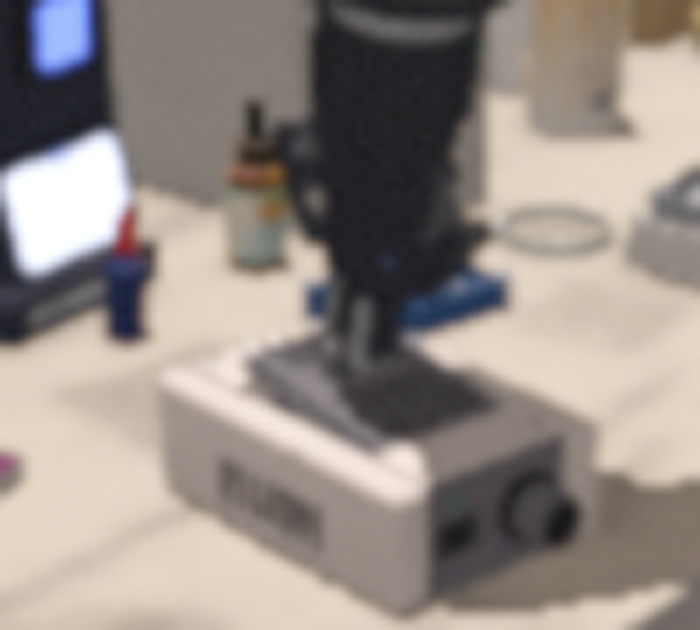

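Emit:
apply_moves([
  {"travel":[0,0.0001,0.001],"twist":[1,0,0],"claw":0.005},
  {"travel":[0,0.0002,0.0021],"twist":[2,0,0],"claw":0.005},
  {"travel":[0,0.0002,0.0026],"twist":[2.5,0,0],"claw":0.005},
  {"travel":[0,0.0002,0.0026],"twist":[2.5,0,0],"claw":0.005},
])

```text
clock: 17.25
position: [0.4828, 0.1105, 0.0773]
tool_rot: [3.009, 0.001, 1.387]
force: [3.7, -2.0, -0.9]
grip_width: 0.0102
```

```bash
python3 -c "
from ins import *
to(7,-49.7,52.4)"
```

```text
t 17.25 tilt 7.58 yaw 0.07 roll -0.05 F [-49.71   0.11  52.56] force ext [ 4.  -1.3 -0.9] M [-0.31 -0.75  0.1 ] grip 0.0102 lip [-9.9  0.1 -4.1] rearz 10.8
clock 17.25 pos [0.4828 0.1105 0.0773] rot [1.7242e+02 5.0000e-02 7.9460e+01] F [ 3.71 -1.97 -0.91] M [-0.31 -0.75  0.1 ] grip 0.0102
travel [-0.0002, 0.0002, 0.0008] twist [0.58, 0.04, 0.06] rows 0.016631130850770705 0.06822425240642352
```

Emit:
apply_moves([
  {"travel":[0,0.0006,0.0001],"twist":[0,0,0],"claw":0.005},
  {"travel":[0,0.0006,0.0001],"twist":[0,0,0],"claw":0.005},
])

```text
clock: 17.45
position: [0.4829, 0.1106, 0.0772]
tool_rot: [3.01, 0.001, 1.387]
force: [2.6, -0.7, -1.5]
grip_width: 0.0098
```

```bash
python3 -c "
from ins import *
where()"
```

```text
t 17.45 tilt 7.55 yaw 0.1 roll -0.06 F [-49.59   0.17  52.55] force ext [ 2.7 -0.2 -1.5] M [-0.18 -0.23  0.04] grip 0.0098 lip [-9.8  0.2 -4.1] rearz 10.7
```

Small residual. Back off a bit more, then open gently.

Emit:
apply_moves([
  {"travel":[0,0.0005,0],"twist":[0,0,0],"claw":0.005},
  {"travel":[0,0.0005,0],"twist":[0,0,0],"claw":0.005},
])

```text
clock: 17.65
position: [0.4834, 0.1106, 0.0773]
tool_rot: [3.01, 0.001, 1.387]
force: [0.1, -0.1, -1.5]
grip_width: 0.01
```

```bash
python3 -c "
from ins import *
where()"
```

```text
t 17.65 tilt 7.52 yaw 0.09 roll -0.05 F [-49.12   0.24  52.63] force ext [ 0.1 -0.1 -1.5] M [ 0.04  0.19 -0.05] grip 0.01 lip [-9.3  0.2 -4.1] rearz 10.7
```

Emit:
apply_moves([
  {"travel":[0,0,0],"twist":[0,0,0],"claw":0.035},
  {"travel":[0,0,0],"twist":[0,0,0],"claw":0.035},
  {"travel":[0,0,0],"twist":[0,0,0],"claw":0.035},
  {"travel":[0,0,-0.015],"twist":[0,0,0],"claw":0.035},
  {"travel":[0,0,-0.04],"twist":[0,0,0],"claw":0.035},
  {"travel":[0,0,-0.06],"twist":[0,0,0],"claw":0.035},
  {"travel":[0,0,-0.06],"twist":[0,0,0],"claw":0.035},
])

```text
clock: 18.35
position: [0.4767, 0.1122, 0.1389]
tool_rot: [3.007, -0.001, 1.387]
force: [-0.8, 0.3, -1.1]
grip_width: 0.0349
```

```bash
python3 -c "
from h import *
from ins import *
g=shot('scene','s14'); crop(g,200,300,140,230,7,'s14z')
g=shot('top','t14'); crop(g,200,280,145,250,7,'t14z')
where()
# closed-finger push point: cover (38,0)
p=xh*(EX+.036)+yh*(EY+.0009);print(p)
rel([*p,.10],RE*R.from_euler('xyz',[180,0,90],degrees=True))"
```

```text
t 18.45 tilt 7.57 yaw 0.05 roll -0.03 F [-5.652e+01  5.000e-02  1.122e+02] force ext [ 0.2 -0.1 -0.5] M [-0.01  0.17 -0.04] grip 0.0351 lip [-16.7   0.   55.5] rearz 70.4
[0.50825277 0.10556759]
clock 18.45 pos [0.4761 0.1117 0.1369] rot [1.7243e+02 3.0000e-02 7.9450e+01] F [ 0.23 -0.1  -0.53] M [-0.01  0.17 -0.04] grip 0.0351
travel [-0.0001, 0.0276, 0.0409] twist [7.57, 0.03, 0.05] rows 0.986563496721833 0.8815515908888271
```

View pics/s14z.png

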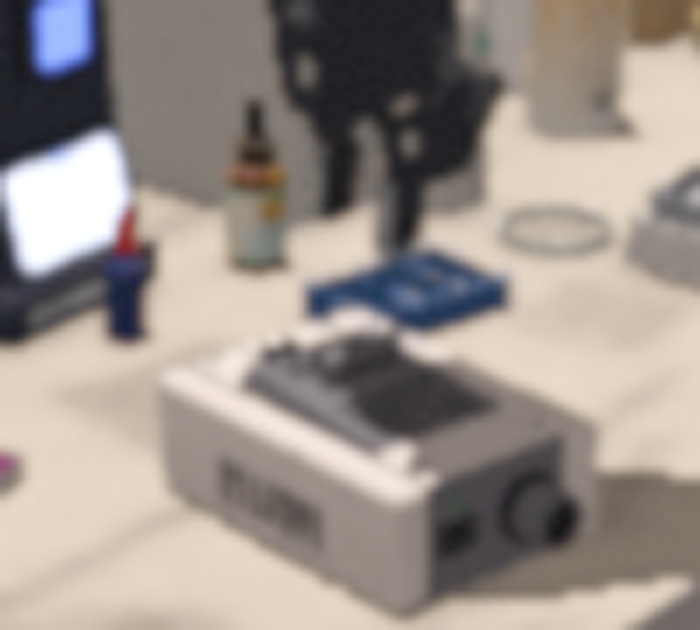

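View pics/t14z.png

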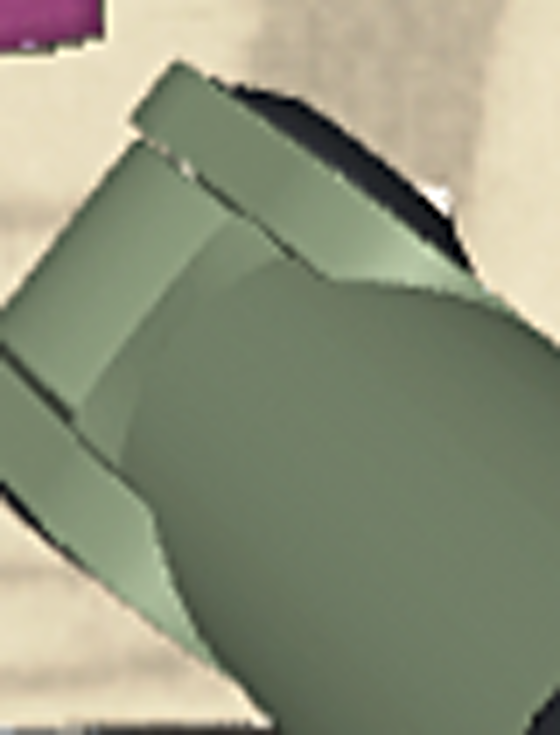

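```bash
python3 -c "
from ins import *
p=xh*(EX+.033)+yh*(EY+.0)
print(bot.observe()['qpos'].round(2))
rel([*p,.10],RE*R.from_euler('xyz',[180,0,180],degrees=True))"
```

```text
[-0.    0.44 -0.5   2.12  0.53  0.59 -1.07]
clock 18.45 pos [0.4761 0.1117 0.1369] rot [1.7243e+02 3.0000e-02 7.9450e+01] F [ 0.23 -0.1  -0.53] M [-0.01  0.17 -0.04] grip 0.0351
travel [-0.001, 0.0246, 0.0405] twist [5.92, 5.97, -89.81] rows 0.9480084511036818 10.500411116086251
```

Emit:
apply_moves([
  {"travel":[-0.001,0.0246,0.01],"twist":[5.92,5.97,-89.8],"claw":0},
  {"travel":[-0.001,0.0246,0.01],"twist":[5.92,5.97,-89.8],"claw":0},
  {"travel":[-0.001,0.0246,0.01],"twist":[5.92,5.97,-89.8],"claw":0},
  {"travel":[-0.001,0.0246,0.01],"twist":[5.92,5.97,-89.8],"claw":0},
  {"travel":[-0.001,0.0246,0.01],"twist":[5.92,5.97,-89.8],"claw":0},
  {"travel":[-0.001,0.0246,0.01],"twist":[5.92,5.97,-89.8],"claw":0},
  {"travel":[-0.001,0.0246,0.01],"twist":[5.92,5.97,-89.8],"claw":0},
  {"travel":[-0.001,0.0246,0.01],"twist":[5.92,5.97,-89.8],"claw":0},
  {"travel":[-0.001,0.0246,0.01],"twist":[5.92,5.97,-89.8],"claw":0},
  {"travel":[-0.001,0.0246,0.01],"twist":[5.92,5.97,-89.8],"claw":0},
], force=40)

```text
clock: 19.45
position: [0.5007, 0.1061, 0.129]
tool_rot: [3.137, 0.002, 2.889]
force: [-0.0, -0.0, 0.6]
grip_width: -0.0
```

```bash
python3 -c "
from ins import *
p=xh*(EX+.033)+yh*(EY+.0)
print(bot.observe()['qpos'].round(2))
rel([*p,.085],RE*R.from_euler('xyz',[180,0,180],degrees=True))"
```

```text
[ 0.34  0.65 -0.92  1.96  0.67  0.88  0.38]
clock 19.45 pos [0.5007 0.1061 0.129 ] rot [1.7975e+02 1.4000e-01 1.6552e+02] F [-0.   -0.04  0.62] M [-0.01 -0.03 -0.06] grip -0.0
travel [-0.0044, 0.0001, 0.0441] twist [0.24, 0.14, -3.88] rows 0.8855455926491309 0.4523104100967004
```

Emit:
apply_moves([
  {"travel":[-0.0044,0,0.02],"twist":[0.2,0.1,-3.9],"claw":0},
  {"travel":[-0.0044,0,0.035],"twist":[0.2,0.1,-3.9],"claw":0},
  {"travel":[-0.0044,0,0.042],"twist":[0.2,0.1,-3.9],"claw":0},
  {"travel":[-0.0044,0,0.044],"twist":[0.2,0.1,-3.9],"claw":0},
  {"travel":[-0.0044,0,0.044],"twist":[0.2,0.1,-3.9],"claw":0},
])

```text
clock: 19.95
position: [0.5053, 0.1055, 0.0861]
tool_rot: [3.14, 0.002, 2.951]
force: [0.7, -0.4, 0.7]
grip_width: -0.0001
```

```bash
python3 -c "
from h import *
from ins import *
p=xh*(EX+.033)+yh*(EY+.0)
rel([*p,.075],RE*R.from_euler('xyz',[180,0,180],degrees=True))
g=shot('scene','s15'); crop(g,200,300,140,230,7,'s15z')"
```

```text
clock 19.95 pos [0.5053 0.1055 0.0861] rot [1.7994e+02 1.3000e-01 1.6905e+02] F [ 0.65 -0.43  0.66] M [-0.01  0.   -0.01] grip -0.0001
travel [0.0001, -0.0003, 0.0111] twist [0.06, 0.13, -0.35] rows 0.22146365893363337 0.04365431622450634
```

View pics/s15z.png

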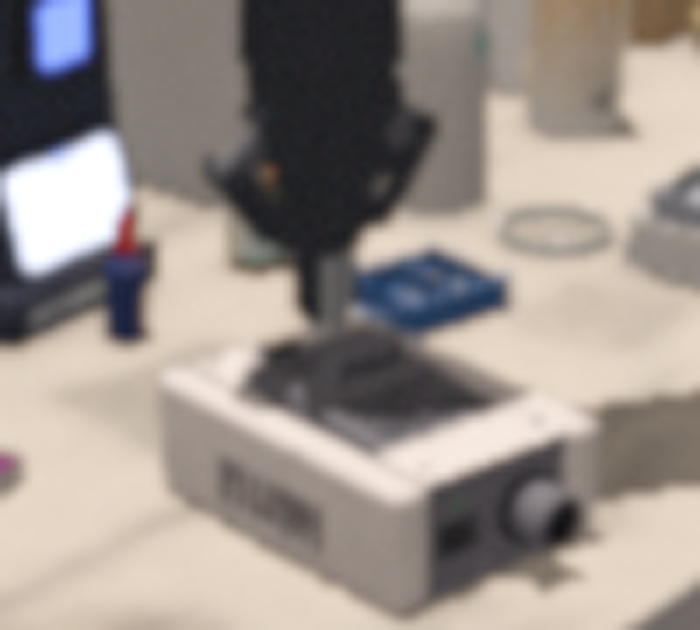

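Emit:
apply_moves([
  {"travel":[0,0,0.005],"twist":[0,0,-0.3],"claw":0},
  {"travel":[0,0,0.009],"twist":[0,0,-0.3],"claw":0},
  {"travel":[0,0,0.01],"twist":[0,0,-0.3],"claw":0},
  {"travel":[0,0,0.01],"twist":[0,0,-0.3],"claw":0},
])

```text
clock: 20.4
position: [0.5054, 0.1053, 0.076]
tool_rot: [3.141, 0.002, 2.956]
force: [-0.4, 0.5, 0.4]
grip_width: 0.0
```

Emit:
apply_moves([
  {"travel":[0,0,0.0005],"twist":[0,0,0],"claw":0},
  {"travel":[0,0,0.001],"twist":[0,0,0],"claw":0},
  {"travel":[0,0,0.001],"twist":[0,0,0],"claw":0},
])

```text
clock: 20.7
position: [0.5055, 0.1053, 0.0751]
tool_rot: [3.14, 0.003, 2.956]
force: [-0.2, 0.6, -0.6]
grip_width: -0.0
```

Emit:
apply_moves([
  {"travel":[0,0,0.0005],"twist":[0,0,0],"claw":0},
  {"travel":[0,0,0.001],"twist":[0,0,0],"claw":0},
  {"travel":[0,0,0.001],"twist":[0,0,0],"claw":0},
])

```text
clock: 21.0
position: [0.5055, 0.1053, 0.0741]
tool_rot: [3.14, 0.002, 2.956]
force: [-0.1, -0.6, 0.6]
grip_width: 0.0002
```

Emit:
apply_moves([
  {"travel":[0,0,0.0003],"twist":[0,0,0],"claw":0},
  {"travel":[0,0,0.0006],"twist":[0,0,0],"claw":0},
  {"travel":[0,0,0.0009],"twist":[0,0,0],"claw":0},
  {"travel":[0,0,0.0009],"twist":[0,0,0],"claw":0},
])

```text
clock: 21.4
position: [0.5055, 0.1053, 0.0732]
tool_rot: [3.14, 0.002, 2.956]
force: [-0.5, -0.9, 0.6]
grip_width: -0.0005
```

Emit:
apply_moves([
  {"travel":[0,0,0.0003],"twist":[0,0,0],"claw":0},
  {"travel":[0,0,0.0006],"twist":[0,0,0],"claw":0},
  {"travel":[0,0,0.0006],"twist":[0,0,0],"claw":0},
])

```text
clock: 21.7
position: [0.5055, 0.1053, 0.0726]
tool_rot: [3.14, 0.002, 2.956]
force: [0.4, -0.5, 0.2]
grip_width: 0.0001
```

Emit:
apply_moves([
  {"travel":[0,0,0.0003],"twist":[0,0,0],"claw":0},
  {"travel":[0,0,0.0005],"twist":[0,0,0],"claw":0},
  {"travel":[0,0,0.0005],"twist":[0,0,0],"claw":0},
])

```text
clock: 22.0
position: [0.5055, 0.1053, 0.0721]
tool_rot: [3.14, 0.003, 2.956]
force: [-0.4, 0.1, -0.0]
grip_width: -0.0
```

Emit:
apply_moves([
  {"travel":[0,0,0.0003],"twist":[0,0,0],"claw":0},
  {"travel":[0,0,0.0006],"twist":[0,0,0],"claw":0},
  {"travel":[0,0,0.0006],"twist":[0,0,0],"claw":0},
])

```text
clock: 22.3
position: [0.5056, 0.1054, 0.0716]
tool_rot: [3.14, 0.003, 2.956]
force: [0.7, 0.3, 2.7]
grip_width: -0.0001
```

Emit:
apply_moves([
  {"travel":[0,0,0.0003],"twist":[0,0,0],"claw":0},
  {"travel":[0,0,0.0005],"twist":[0,0,0],"claw":0},
  {"travel":[0,0,0.0005],"twist":[0,0,0],"claw":0},
])

```text
clock: 22.6
position: [0.5056, 0.1053, 0.0711]
tool_rot: [3.14, 0.003, 2.956]
force: [0.6, 0.7, 3.5]
grip_width: 0.0001
```

Emit:
apply_moves([
  {"travel":[0,0,0.0003],"twist":[0,0,0],"claw":0},
  {"travel":[0,0,0.0005],"twist":[0,0,0],"claw":0},
  {"travel":[0,0,0.0005],"twist":[0,0,0],"claw":0},
])

```text
clock: 22.9
position: [0.5056, 0.1053, 0.0705]
tool_rot: [3.14, 0.003, 2.956]
force: [2.0, 0.4, 2.8]
grip_width: -0.0002
```

Emit:
apply_moves([
  {"travel":[0,0,0.0003],"twist":[0,0,0],"claw":0},
  {"travel":[0,0,0.0006],"twist":[0,0,0],"claw":0},
  {"travel":[0,0,0.0009],"twist":[0,0,0],"claw":0},
])

```text
clock: 23.2
position: [0.5057, 0.1053, 0.0697]
tool_rot: [3.14, 0.003, 2.956]
force: [3.1, -0.2, 5.0]
grip_width: 0.0001
```

Emit:
apply_moves([
  {"travel":[0,0,0.0003],"twist":[0,0,0],"claw":0},
  {"travel":[0,0,0.0006],"twist":[0,0,0],"claw":0},
  {"travel":[0,0,0.0009],"twist":[0,0,0],"claw":0},
])

```text
clock: 23.5
position: [0.5057, 0.1053, 0.0688]
tool_rot: [3.14, 0.003, 2.956]
force: [3.4, -0.2, 6.4]
grip_width: -0.0001
```

Emit:
apply_moves([
  {"travel":[0,0,0.0003],"twist":[0,0,0],"claw":0},
  {"travel":[0,0,0.0006],"twist":[0,0,0],"claw":0},
  {"travel":[0,0,0.0009],"twist":[0,0,0],"claw":0},
])

```text
clock: 23.8
position: [0.5055, 0.1053, 0.0678]
tool_rot: [3.14, 0.002, 2.956]
force: [2.2, 0.0, 2.9]
grip_width: -0.0002
```

Emit:
apply_moves([
  {"travel":[0,0,0.0003],"twist":[0,0,0],"claw":0},
  {"travel":[0,0,0.0006],"twist":[0,0,0],"claw":0},
  {"travel":[0,0,0.0009],"twist":[0,0,0],"claw":0},
])

```text
clock: 24.1
position: [0.5052, 0.1052, 0.0667]
tool_rot: [3.141, 0.002, 2.956]
force: [1.1, 0.2, 1.3]
grip_width: 0.0001
```

Emit:
apply_moves([
  {"travel":[0,0,0.0003],"twist":[0,0,0],"claw":0},
  {"travel":[0,0,0.0006],"twist":[0,0,0],"claw":0},
  {"travel":[0,0,0.0008],"twist":[0,0,0],"claw":0},
])

```text
clock: 24.4
position: [0.5054, 0.1053, 0.066]
tool_rot: [3.141, 0.002, 2.956]
force: [0.9, 0.3, 1.8]
grip_width: -0.0003
```

```bash
python3 -c "
from h import *
from go import *
g=shot('scene','s16'); crop(g,200,300,140,230,7,'s16z')"
```

```text
(no output)
```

View pics/s16z.png

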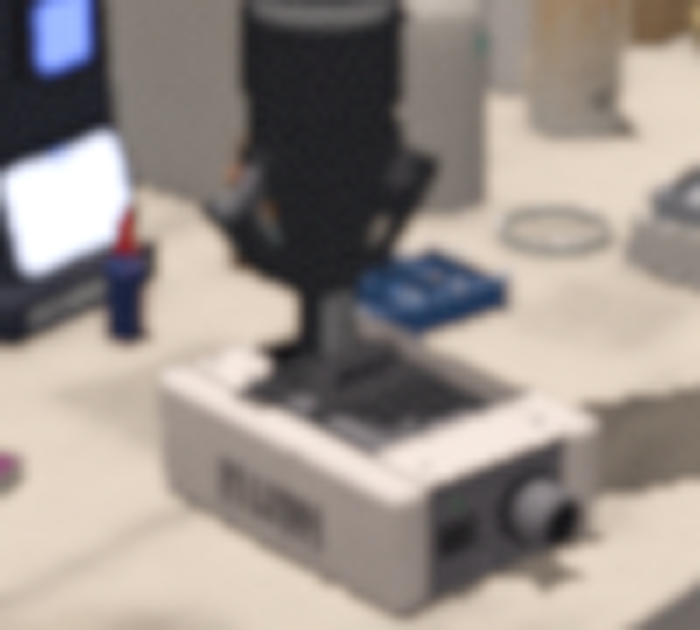

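Going down smoothly. Continue in small steps.

Emit:
apply_moves([
  {"travel":[0,0,0.0003],"twist":[0,0,0],"claw":0},
  {"travel":[0,0,0.0006],"twist":[0,0,0],"claw":0},
  {"travel":[0,0,0.0008],"twist":[0,0,0],"claw":0},
])

```text
clock: 24.75
position: [0.5055, 0.1053, 0.0653]
tool_rot: [3.141, 0.002, 2.956]
force: [-1.1, 0.0, 1.0]
grip_width: 0.0002
```

Emit:
apply_moves([
  {"travel":[0,0,0.0003],"twist":[0,0,0],"claw":0},
  {"travel":[0,0,0.0006],"twist":[0,0,0],"claw":0},
  {"travel":[0,0,0.0006],"twist":[0,0,0],"claw":0},
])

```text
clock: 25.05
position: [0.5055, 0.1053, 0.0646]
tool_rot: [3.14, 0.002, 2.956]
force: [0.2, 0.4, -0.8]
grip_width: 0.0002
```

Emit:
apply_moves([
  {"travel":[0,0,0.0003],"twist":[0,0,0],"claw":0},
  {"travel":[0,0,0.0005],"twist":[0,0,0],"claw":0},
  {"travel":[0,0,0.0005],"twist":[0,0,0],"claw":0},
])

```text
clock: 25.35
position: [0.5055, 0.1053, 0.0642]
tool_rot: [3.14, 0.002, 2.956]
force: [0.6, 0.4, 0.2]
grip_width: -0.0003
```

Emit:
apply_moves([
  {"travel":[0,0,0.0003],"twist":[0,0,0],"claw":0},
  {"travel":[0,0,0.0006],"twist":[0,0,0],"claw":0},
  {"travel":[0,0,0.0006],"twist":[0,0,0],"claw":0},
])

```text
clock: 25.65
position: [0.5055, 0.1052, 0.0636]
tool_rot: [3.141, 0.002, 2.956]
force: [-0.1, 0.3, -1.1]
grip_width: -0.0001
```

Emit:
apply_moves([
  {"travel":[0,0,0.0002],"twist":[0,0,0],"claw":0},
  {"travel":[0,0,0.0005],"twist":[0,0,0],"claw":0},
  {"travel":[0,0,0.0005],"twist":[0,0,0],"claw":0},
])

```text
clock: 25.95
position: [0.5055, 0.1053, 0.0631]
tool_rot: [3.14, 0.002, 2.956]
force: [0.3, -0.3, -0.6]
grip_width: 0.0003
```

Emit:
apply_moves([
  {"travel":[0,0,0.0002],"twist":[0,0,0],"claw":0},
  {"travel":[0,0,0.0003],"twist":[0,0,0],"claw":0},
  {"travel":[0,0,0.0003],"twist":[0,0,0],"claw":0},
])

```text
clock: 26.25
position: [0.5055, 0.1053, 0.0628]
tool_rot: [3.14, 0.002, 2.956]
force: [-0.2, 0.0, 1.3]
grip_width: -0.0001
```

Emit:
apply_moves([
  {"travel":[0,0,0.0002],"twist":[0,0,0],"claw":0},
  {"travel":[0,0,0.0003],"twist":[0,0,0],"claw":0},
  {"travel":[0,0,0.0003],"twist":[0,0,0],"claw":0},
])

```text
clock: 26.55
position: [0.5055, 0.1053, 0.0625]
tool_rot: [3.14, 0.002, 2.956]
force: [-0.1, -0.0, -0.9]
grip_width: -0.0003
```

Emit:
apply_moves([
  {"travel":[0,0,0.0002],"twist":[0,0,0],"claw":0},
  {"travel":[0,0,0.0002],"twist":[0,0,0],"claw":0},
])

```text
clock: 26.75
position: [0.5055, 0.1053, 0.0623]
tool_rot: [3.14, 0.002, 2.956]
force: [0.4, 0.6, -0.6]
grip_width: 0.0003
```

Emit:
apply_moves([
  {"travel":[0,0,0.0002],"twist":[0,0,0],"claw":0},
  {"travel":[0,0,0.0003],"twist":[0,0,0],"claw":0},
  {"travel":[0,0,0.0003],"twist":[0,0,0],"claw":0},
])

```text
clock: 27.05
position: [0.5055, 0.1053, 0.0621]
tool_rot: [3.14, 0.003, 2.956]
force: [-0.5, 0.4, 4.3]
grip_width: 0.0003
```

Emit:
apply_moves([
  {"travel":[0,0,0.0002],"twist":[0,0,0],"claw":0},
  {"travel":[0,0,0.0002],"twist":[0,0,0],"claw":0},
])

```text
clock: 27.25
position: [0.5056, 0.1053, 0.0621]
tool_rot: [3.141, 0.003, 2.956]
force: [-3.3, -1.9, 8.8]
grip_width: 0.0003
```

Emit:
apply_moves([
  {"travel":[0,0,-0.002],"twist":[0,0,0],"claw":0},
  {"travel":[0,0,-0.03],"twist":[0,0,0],"claw":0},
  {"travel":[0,0,-0.08],"twist":[0,0,0],"claw":0},
  {"travel":[0.03,-0.03,-0.12],"twist":[0,0,0],"claw":0},
  {"travel":[0.06,-0.07,-0.13],"twist":[0,0,0],"claw":0},
  {"travel":[0.08,-0.12,-0.13],"twist":[0,0,0],"claw":0},
  {"travel":[0.1,-0.17,-0.13],"twist":[0,0,0],"claw":0},
  {"travel":[0.1,-0.22,-0.13],"twist":[0,0,0],"claw":0},
  {"travel":[0.1,-0.26,-0.13],"twist":[0,0,0],"claw":0},
  {"travel":[0.1,-0.26,-0.13],"twist":[0,0,0],"claw":0},
])

```text
clock: 28.25
position: [0.3571, -0.136, 0.1911]
tool_rot: [-3.141, 0.002, 2.951]
force: [0.8, 0.4, -0.3]
grip_width: -0.0001
```

```bash
python3 -c "
from h import *
from go import *
g=shot('scene','s17'); crop(g,200,300,140,230,7,'s17z')
g=shot('top','t17'); crop(g,200,280,145,250,7,'t17z');crop(g,100,380,100,260,2,'t17w')"
```

```text
(no output)
```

View pics/s17z.png

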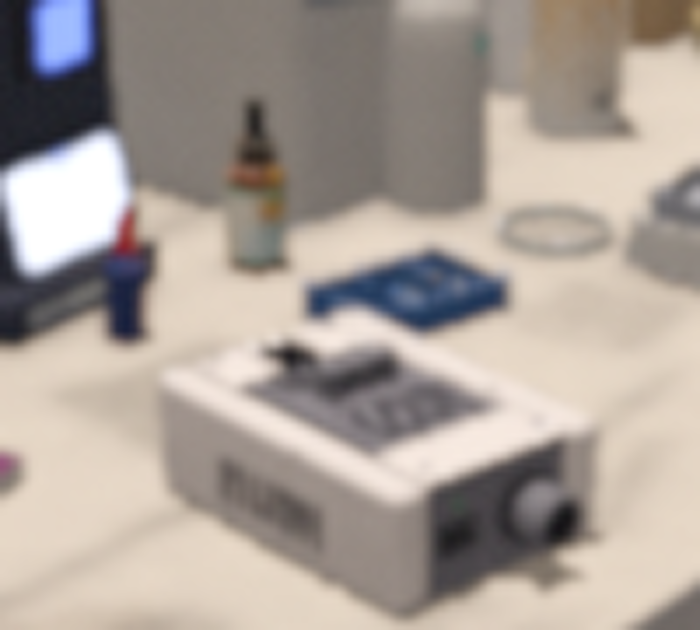

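View pics/t17z.png

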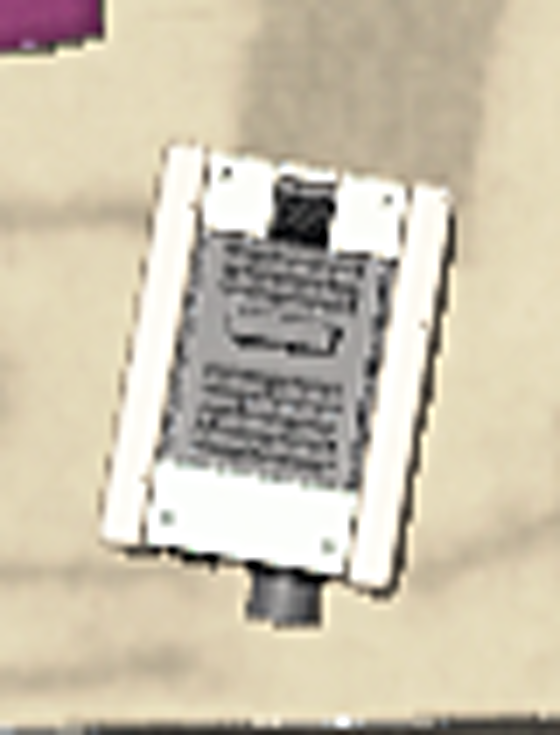

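View pics/t17w.png

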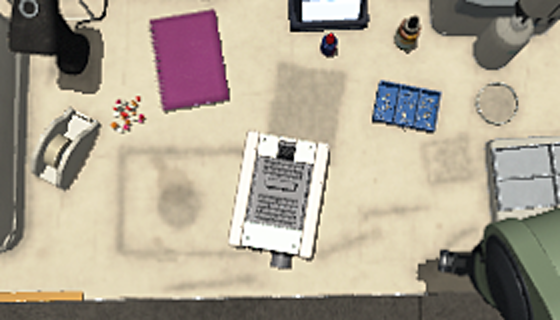

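```bash
python3 -c "
from workcell import bot
s=bot.observe();print(s['clock'],s['position'],s['qd'].round(3));print(bot.job_done())"
```

```text
28.35 [ 0.35809598 -0.13427351  0.19115112] [-0.074 -0.002 -0.027 -0.001 -0.008 -0.008 -0.054]
the job is handed in; nothing more can be done
None
```

The filter cassette is seated in the bay and the cover is back on, hooked at the front, flat and under the spring catch. The job was handed in at 28.4 s of the 58 s allowed. The hand-in reports no verdict, so success is judged from my own checks.

- **Cassette:** I felt for the bay walls with it held and measured about 5.6 mm of free travel in x and 5.9 mm in y, against the 6 mm expected. I centred it and set it on the floor. The wrist read 26 N at that touch, higher than I meant but within limits, because the arm is very stiff vertically.
- **Hooking the cover:** I tilted it 20° and slid the tongues about 8 mm under the deck with no contact felt. I then pivoted it down to about 7.5°, where it pushed back with about 4 N, so I backed off until that was gone and let go.
- **Closing the cover:** I pushed it down with closed fingertips behind the grip rib. The readings I took between small steps showed at most about 7 N on the way down. The resistance then vanished, which fits it passing the catch. The last press met firm contact at 62.1 mm (62 mm is flat), at about 9–10 N.
- **Last pictures:** They show the cover flat in its recess, the catch where it was at the start, the screw box and tape dispenser where they were, and the arm clear. The pen was hidden behind the arm in the last top picture, so I did not check its position at the end. I did not work near it.

**Camera disagreement:** Feeling for the bay put it about 1.4 mm further back than the top camera did, so I used the felt position. Measuring the cover's edges while it was held gave scattered readings, so its sideways fit rested on the first pictures and on feel.

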